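# Charge the mill jar with grinding balls, one spoonful at a time

### The arm

A 6-joint arm with a two-finger parallel gripper is mounted at the origin on the work surface. World frame = base frame: x ahead of the robot, y to its left, z up, the work surface at z = 0. Lengths are in m, angles in rad, forces in N, time in s.
With the tool pointing down it reaches from about 0.25 to 0.775 m from the base axis. Payload 4 kg.
Tool frame: the origin (TCP) lies on the centre line of the jaws, within the pads' length; the fingertips stand 19 mm ahead of it and the grasp point (between the pads) is the TCP; y points along the fingers, x is the direction in which the jaws open and shut, and the axes are right-handed (so a half turn about y gives the same grasp; the last joint's range is limited). The gripper opens to 94 mm and grips with 3 to 60 N. Pads are 16 mm wide; open, the fingers measure 119 mm over their backs; the gripper's body (75 mm by 177 mm) begins 78 mm behind the grasp point.
Start: joints at [-1.425, 0.087, 1.371, -0, 1.684, -0.103], TCP at [0.135, -0.533, 0.225] pointing down, gripper open.
Joint ranges: [-3.1, 3.1], [-0.76, 2.03], [0.27, 2.55], [-1.08, 4.22], [0.17, 2.65], [-2.57, 2.57]. Speed limits (rad/s): [2.79, 2.79, 3.14, 3.14, 3.14, 3.14].

### API

Orientations are given as a 3x3 rotation matrix whose columns are the frame's x, y, z axes.
In Python, from bench import bot gives the robot as it stands. The module is installed in compiled form; this text tells all that it offers.
- The arm moves only by the tool servo_tool, never from a script. Its argument "targets" is a list of rows, each an object of numbers: "tx", "ty", "tz": the shift along the tool's x, y, z scaled (see below); "roll": the turn about the tool's y scaled (see below); "claw": the closure, from 0 (fully open) to 1 (shut). In form: [{"tx": .., "ty": .., "tz": .., "roll": .., "claw": ..}, ...]. A call has 1 to 5 rows; each row is the pose to reach, as a shift and turn from the pose measured when the call began, along the tool's axes at that moment; what a row does not reach only later rows make up. The controller multiplies each number of a shift by 60 cm and each number of a turn by 90 degrees. A row lasts 1/10 s, in which the tool goes at most 50 mm and 8.59 degrees, less where a joint would pass 70% of its speed; a pose out of reach is approached as far as the arm can. A call with a number of a shift or a turn outside -1 to 1 is refused whole. A call with a gripper value outside its range is refused whole. The fingers move at their own pace and stop on an object; the grip force is fixed at half the most. Time passes only in rows, so rows that repeat a pose let the fingers close. It gives the time, the measured TCP pose, the force and the opening at its end, in the units of the state.
- bot.read_state(): the state, without advancing time (a new reading comes with each control period).
- bot.capture(name): name is "scene" or "top"; returns a dict with "image" (480x640x3 uint8, red, green, blue), "z_map" (480x640 float32, m along the optical axis (not along the pixel's ray), 0 where there is no reading), "mtx" (3x3 intrinsics, pixels), "eye" and "orientation" of the camera in the world. Camera axes: x right, y down, z forward; pixel columns grow to the right and rows downward; lengths in m; the calibration is good to about 2 mm. A picture is of the moment at which its call begins.
- bot.finish_job(): hands the job in, once; it reports no verdict.
The state is a dict: "time_s": time; "q": joint angles; "joint_vel": joint speeds; "joint_efforts": joint torques, N m; "position": TCP position; "tool_rot": TCP orientation; "contact_force": force on the tool from outside, world axes, zero at the start; "torque": the same for the moment, N m; "grip_width": finger opening in m.
Only numpy, scipy, OpenCV 4.12 (cv2) and the standard library are available. Lean on these libraries where they do the work, as an engineer would, in place of code of your own. Each camera call takes 0.05 s, during which the arm holds its last target. There are 200 camera calls.

### The job

Take the one-ball spoon off its rest and use it to scoop two of the three ceramic grinding balls, one at a time, from the wooden tray into the open stoneware mill jar; the third ball stays in the tray. Never touch the balls with the gripper, let none end up on the bench, and don't shove or tip the jar or the things standing around. Then put the spoon back on its rest as it was, handle in the fork, and let go.

Things in the scene. Friction and masses are not known exactly. Their poses are not given: they have to be found in the camera images.
- ball0_center (a point): slippery white glazed ceramic grinding ball, 36 mm in diameter, 58 g, identical to the other two, rolls freely but soon stops; this point is its centre. Starts in the ball tray, nearest to the robot.
- ball1_center (a point): slippery white glazed ceramic grinding ball, 36 mm in diameter, 58 g, identical to the other two, rolls freely but soon stops; this point is its centre. Starts in the ball tray, in the middle.
- ball2_center (a point): slippery white glazed ceramic grinding ball, 36 mm in diameter, 58 g, identical to the other two, rolls freely but soon stops; this point is its centre. Starts in the ball tray, nearest to the far end.
- tray_floor (a point): ball tray: pale wooden single-file trough fixed to the bench, 216 x 64 x 30 mm outside, 200 (its x) x 48 mm (y) inside, open on top. This point: centre of the inner floor, 8 mm above the bench; x along the trough to its far end, where the balls lie at first. The spoon, pushed along the floor to +x, drives the balls against the far end until the nearest climbs into the pocket.
- jar_rim (a point): mill jar: open brown stoneware pot standing loose on the bench, 800 g, 60 mm high, 94 mm outer and 84 mm inner diameter, inner floor 6 mm above the bench. This point is the centre of its mouth; z up.
- spoon_pocket (a point): pocket of the spoon: the point where a seated ball's centre is, 19.6 mm above the spoon's underside; x from handle to lip, z up. Steel plate 38 mm wide (y), 4 mm thick, from 28 mm behind to 28 mm ahead of the point, the last 16 mm a ramp down to a lip 1.6 mm high; sides open and flat. An 18 mm round hole holds the ball 2.4 mm deep. A seated ball stays up to 25 degrees of tilt and rolls off at 40.
- spoon_grip (a point): where to grip the spoon, near its balance point: wooden handle, level bar of section 16 x 16 mm, 123 mm long, along the spoon's x, from the top of the neck backwards. This point is on the bar's centre line, 65 mm behind the pocket's centre and 78 mm above the spoon's underside (84 mm above the bench on the rest); axes as for the pocket.
- rest_place (a point): spoon rest: dark wooden base 200 x 64 x 6 mm fixed to the bench, with an upright fork that holds the back of the handle. This point, on top of the base, is where the middle of the pocket's underside rests; spoon and rest axes alike. The fork stands 125 mm behind it (-x): 20 mm thick, 50 mm wide, 22 mm between the prongs, fork floor 76 mm and prong tops 96 mm above the bench.
- paint_jar: bystander: closed glass paint jar with black cap, 52 mm across, 70 mm high; origin at the centre of its underside.
- tin: bystander: closed tin, 66 mm across, 75 mm high; origin at the centre of its underside.
- brush_pot: bystander: glass pot 70 mm across, 90 mm high, with brushes standing in it up to 180 mm high; origin at the centre of its underside.
- spoon: the one-ball spoon, steel with a wooden handle, 173 mm long, 86 mm high, 120 g; origin at the middle of the underside of the pocket plate, axes as for the pocket. Its upright steel neck, 16 mm wide, with its front face 22 mm behind the pocket's centre, stops the ball and carries the handle. Pushing it under a ball takes about 5 N.
- jar: the mill jar; origin at the centre of its underside.
- ball0: the ball ball0; its origin is a point on its surface that turns with it, use its centre.
- ball1: the ball ball1; its origin is a point on its surface that turns with it, use its centre.
- ball2: the ball ball2; its origin is a point on its surface that turns with it, use its centre.
Not all that is in view belongs to the job. What is shaped like the part that bears rest_place but green or red is not meant. Leave any turquoise look-alike of the spoon alone.

How it is judged:
By the outcome, as a careful person would: the job done as asked, in the order asked, and still so for the second after the job is handed in, with the robot touching nothing.
It also fails if it takes over 72 s, if anything falls off the work surface, if the arm or the gripper's body presses on something with over 40 N, if the wrist force passes 120 N, or if a joint passes its speed limit or range.

## Working session

There is one attempt and no reset: what is moved stays moved. The work goes in short steps, Python scripts to look and compute and a tool call to move; the robot and the scene stay as the last step left them, time stands still between calls to the robot, and variables do not carry over. Pictures are saved under pics/ and viewed, about 8 in all and at most 12, crops included, and the job is handed in when it is done.

Besides the shell and the picture viewer there is one more tool, called after ">>>" in YAML: its name, and indented under it one key for each argument. servo_tool: Moves the arm, as the interface text tells. Shifts and turns lie within -1 to 1; 1 stands for 60 cm of shift or 90 degrees of turn. Its arguments: {"type":"object","properties":{"targets":{"type":"array"}},"required":["targets"]}

```bash
mkdir -p pics
cat > h.py <<'E'
import numpy as np, cv2
from bench import bot
def cap(n):
    c=bot.capture(n); return c
def save(c,f,box=None,s=1):
    im=c["image"][...,::-1]
    if box: x0,y0,x1,y1=box; im=im[y0:y1,x0:x1]
    cv2.imwrite("pics/"+f,cv2.resize(im,None,fx=s,fy=s,interpolation=cv2.INTER_CUBIC))
def world(c):
    K=np.array(c["mtx"]);z=c["z_map"]
    v,u=np.mgrid[:z.shape[0],:z.shape[1]]
    P=np.stack([(u-K[0,2])/K[0,0]*z,(v-K[1,2])/K[1,1]*z,z],-1)
    return P@np.array(c["orientation"]).T+np.array(c["eye"])
E
python3 - <<'E'
from h import *
for n in("scene","top"):
    c=cap(n);save(c,n+"0.png");np.savez(n+"0.npz",**c);print(n,c["eye"],c["mtx"],c["orientation"])
s=bot.read_state();print(s)
E
```

```text
scene [1.12930159 0.44482619 1.18155604] [[567.77074744   0.         310.32805429]
 [  0.         567.77074744 240.14346583]
 [  0.           0.           1.        ]] [[-0.57772144  0.66790551 -0.46919097]
 [ 0.8161447   0.46418207 -0.34415524]
 [-0.01207314 -0.58175359 -0.81327548]]
top [ 0.30409829 -0.03713652  1.13640779] [[440.84020638   0.         318.16567923]
 [  0.         440.84020638 237.03477905]
 [  0.           0.           1.        ]] [[ 8.53794108e-03 -9.87421679e-01  1.57878219e-01]
 [-9.99963466e-01 -8.36570901e-03  1.75544620e-03]
 [-4.12602396e-04 -1.57887439e-01 -9.87457030e-01]]
{'time_s': 0.1, 'q': array([-1.42508057e+00,  8.78828476e-02,  1.37208068e+00, -1.02170970e-05,
        1.68357751e+00, -1.03118362e-01]), 'joint_vel': array([-0.00038981, -0.00303751, -0.00419184,  0.00111285,  0.0004089 ,
       -0.00093551]), 'joint_efforts': array([ 1.72199958e-03, -3.41253519e+01, -3.03300977e+01,  7.19902525e-02,
        3.04281665e-02, -1.03094196e-04]), 'position': array([ 0.13536843, -0.53262292,  0.2234316 ]), 'tool_rot': array([[ 2.46272767e-01, -2.92951212e-04,  9.69200515e-01],
       [-9.69198620e-01,  1.92626146e-03,  2.46272868e-01],
       [-1.93907953e-03, -9.99998102e-01,  1.90457828e-04]]), 'contact_force': array([-0.07783215, -0.94020324,  0.75589194]), 'torque': array([ 0.01621581, -0.04411966,  0.00265419]), 'grip_width': 0.09416572106316351}
```

View pics/scene0.png

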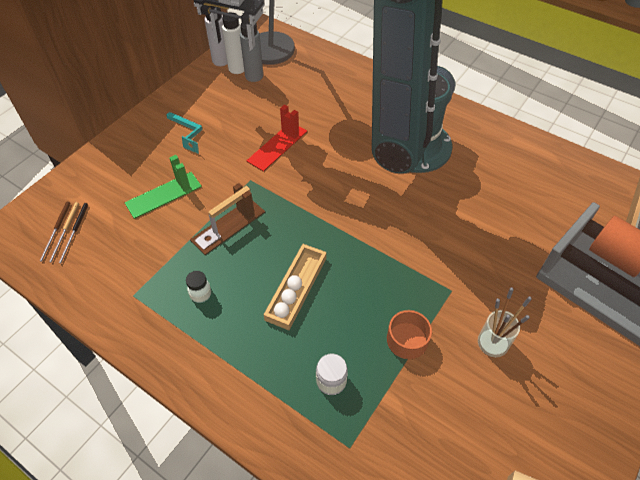

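View pics/top0.png

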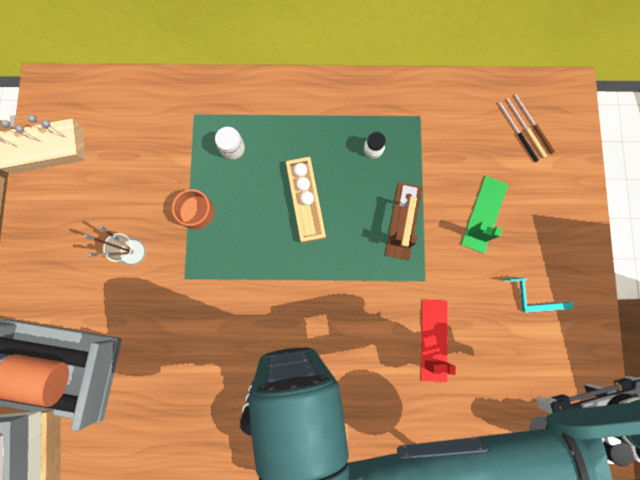

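Scene: real spoon (steel plate, wooden handle) on the brown rest at top (405,215) / scene (228,218). Lookalikes: the green rest at top (485,213), the red rest at (434,340), the turquoise spoon at (545,295). Brown one fits. The tray is at (305,200), with balls at (300,170), (303,184) and (307,198). The jar is at (192,208). I'll confirm in a crop.

Run:
```python
from h import *
t=dict(np.load("top0.npz"));s=dict(np.load("scene0.npz"))
a=cv2.resize(t["image"][145:270,280:430,::-1],(600,500),interpolation=cv2.INTER_CUBIC)
cv2.imwrite("pics/topc.png",a)
for n,c in(("top",t),("scene",s)):
    W=world(c);im=c["image"].astype(int);hsv=cv2.cvtColor(c["image"],cv2.COLOR_RGB2HSV)
    np.save(n+"W.npy",W)
    def reg(name,m):
        P=W[m];print(n,name,m.sum(),P.mean(0).round(4),P.min(0).round(3),P.max(0).round(3))
        return P
    box=(W[...,0]>.3)&(W[...,0]<.75)&(W[...,1]>-.4)&(W[...,1]<.4)
    # handle: z ~0.092
    # components by height slabs
    for lo,hi in((.085,.102),(.055,.066),(.024,.036),(.036,.05)):
        m=(box&(W[...,2]>lo)&(W[...,2]<hi)).astype(np.uint8)
        k,l,st,ce=cv2.connectedComponentsWithStats(m)
        for i in range(1,k):
            if st[i,4]>25:
                P=W[l==i]; xy=P[:,:2].astype(np.float32); r=cv2.minAreaRect(xy*1000)
                print(n,lo,st[i],P.mean(0).round(4),"rect",[np.round(q,1) for q in r])
```

```text
top 0.085 [395 197  23  50 466] [ 0.5009 -0.2521  0.0926] rect [array([ 511.5, -257.2]), array([ 49.7, 123.4]), np.float64(74.8)]
top 0.055 [216 133  26  21  88] [0.707  0.1876 0.0613] rect [array([712.2, 190.8]), array([38.7, 64. ]), np.float64(26.8)]
top 0.055 [367 141  17  10  29] [ 0.7084 -0.1745  0.0604] rect [array([ 710.7, -175.1]), array([43.8, 16.4]), np.float64(66.5)]
top 0.055 [172 190  38  37 245] [0.5481 0.2846 0.0588] rect [array([548.3, 284.5]), array([93.5, 91.2]), np.float64(45.8)]
top 0.024 [223 142  21  16  43] [0.7032 0.182  0.0307] rect [array([706.8, 183.7]), array([22.1, 61.5]), np.float64(36.3)]
top 0.024 [365 146  20  11  43] [ 0.7051 -0.1765  0.0304] rect [array([ 708.7, -179.5]), array([50.6, 21.9]), np.float64(82.7)]
top 0.024 [286 158  40  84 636] [ 0.5794 -0.0019  0.0296] rect [array([581.1,  -1.5]), array([217.3,  64. ]), np.float64(11.3)]
top 0.024 [294 164  13  13  48] [0.6517 0.0144 0.0319] rect [array([657.8,  13.6]), array([31.6, 33. ]), np.float64(89.9)]
top 0.024 [296 182  14  14  49] [0.6093 0.0046 0.0317] rect [array([607.4,   5.7]), array([34.
[... 3001 characters left out ...]
0436] rect [array([ 727.8, -163.6]), array([21.9, 45.3]), np.float64(83.7)]
scene 0.036 [283 289  12  13 106] [0.6266 0.0098 0.0412] rect [array([625.4,   9.3]), array([31.7, 25.5]), np.float64(36.1)]
scene 0.036 [275 303  14  12 117] [0.6641 0.0175 0.0405] rect [array([664. ,  17.8]), array([28.8, 29.8]), np.float64(35.0)]
scene 0.036 [392 314  37  24 124] [0.521  0.2783 0.0428] rect [array([528.6, 280.7]), array([37.9, 82.6]), np.float64(13.9)]
scene 0.036 [388 329  41  26 121] [0.5892 0.2957 0.0434] rect [array([581.2, 294.2]), array([39.4, 91.4]), np.float64(15.4)]
scene 0.036 [336 378  11  12  30] [0.7379 0.2297 0.0435] rect [array([736.2, 229.9]), array([ 4.4, 28.8]), np.float64(76.5)]
```

View pics/topc.png

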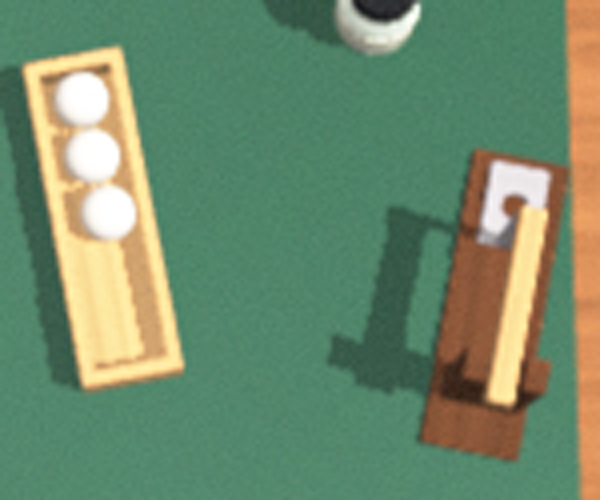

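The crop confirms it: steel plate with hole at crop (515,200), wooden handle running back to the brown fork at (490,385). Now I'll fit the spoon axis and tray more exactly.

Run:
```python
from h import *
for n in("top","scene"):
    c=dict(np.load(n+"0.npz"));W=np.load(n+"W.npy");im=c["image"].astype(int)
    b=(W[...,0]>.4)&(W[...,0]<.68)&(W[...,1]>-.34)&(W[...,1]<-.18)
    m=b&(W[...,2]>.088)&(W[...,2]<.099)&(im[...,0]>170)&(im[...,2]<im[...,0]-40)
    P=W[m];x=cv2.minAreaRect((P[:,:2]*1000).astype(np.float32));d,v=np.linalg.eigh(np.cov(P[:,:2].T))
    v=v[:,1]*np.sign(v[0,1]);t=(P[:,:2]-P[:,:2].mean(0))@v
    print(n,"handle",m.sum(),P.mean(0).round(4),np.degrees(np.arctan2(v[1],v[0])),"ends",t.min(),t.max(),x)
    m=b&(W[...,2]>.003)&(W[...,2]<.016)&(im.min(-1)>130)&(im.max(-1)-im.min(-1)<60)
    P=W[m];print(" plate",m.sum(),P.mean(0).round(4),cv2.minAreaRect((P[:,:2]*1000).astype(np.float32)))
    # tray rim top
    b=(W[...,0]>.45)&(W[...,0]<.71)&(abs(W[...,1])<.08)
    m=b&(W[...,2]>.0265)&(W[...,2]<.034)&(im[...,2]<im[...,0]-40)
    P=W[m];print(" tray",m.sum(),cv2.minAreaRect((P[:,:2]*1000).astype(np.float32)))
    b=(W[...,0]>.3)&(W[...,0]<.62)&(W[...,1]>.37)&(W[...,1]<.55)&(W[...,2]>.06)
    P=W[b];print(" brushes",P.min(0).round(3),P.max(0).round(3))
```

```text
top handle 329 [ 0.5119 -0.2544  0.092 ] -11.517786735168487 ends -0.0601944058572294 0.062037960924054975 ((512.7340087890625, -255.0536346435547), (16.514780044555664, 122.21011352539062), 78.70967102050781)
 plate 200 [ 0.603  -0.2686  0.009 ] ((596.0403442382812, -271.5878601074219), (39.819602966308594, 57.626644134521484), 80.15067291259766)
 tray 591 ((581.0645751953125, -1.4636764526367188), (217.29010009765625, 64.016357421875), 11.287506103515625)
 brushes [0.407 0.409 0.06 ] [0.478 0.48  0.184]
scene handle 207 [ 0.5163 -0.2534  0.0926] -11.057453900812506 ends -0.059899031549275165 0.05989478597138703 ((516.2520141601562, -253.6363983154297), (19.289907455444336, 119.91472625732422), 80.33699798583984)
 plate 227 [ 0.6002 -0.2719  0.0096] ((598.8204345703125, -271.99945068359375), (43.87399673461914, 54.92656707763672), 82.81636810302734)
 tray 681 ((585.2325439453125, 0.6481704711914062), (219.4945831298828, 66.24937438964844), 11.607433319091797)
 brushes [0.411 0.413 0.06 ] [0.484 0.483 0.184]
```

```bash
cat >> h.py <<'E'
def goal(x,y,z,yaw):
    s=bot.read_state();R=s["tool_rot"];p=s["position"]
    d=R.T@(np.array([x,y,z])-p);a=np.degrees(np.arctan2(R[1,2],R[0,2]))
    r=(a-yaw+180)%360-180
    print("t %.2f pos %s yaw %.2f F %s w %.4f -> tx %.4f ty %.4f tz %.4f roll %.4f dist %.3f"%(s["time_s"],p.round(4),a,np.round(s["contact_force"],1),s["grip_width"],*(d/.6),r/90,np.linalg.norm(d)))
def pocket(x,y,zu,yaw):  # goal with pocket xy and underside height
    c,s_=np.cos(np.radians(yaw)),np.sin(np.radians(yaw));goal(x-.065*c,y-.065*s_,zu+.078,yaw)
E
python3 -c "
from h import *
goal(.5324,-.258,.20,-11.4)"
```

```text
t 0.10 pos [ 0.1354 -0.5326  0.2234] yaw 14.26 F [-0.1 -0.9  0.8] w 0.0942 -> tx -0.2806 ty 0.0397 tz 0.7541 roll 0.2851 dist 0.483
```

>>> servo_tool:
  targets:
    - {"tx":-0.2806,"ty":0.0397,"tz":0.7541,"roll":0.2851,"claw":0}
    - {"tx":-0.2806,"ty":0.0397,"tz":0.7541,"roll":0.2851,"claw":0}
    - {"tx":-0.2806,"ty":0.0397,"tz":0.7541,"roll":0.2851,"claw":0}
    - {"tx":-0.2806,"ty":0.0397,"tz":0.7541,"roll":0.2851,"claw":0}
    - {"tx":-0.2806,"ty":0.0397,"tz":0.7541,"roll":0.2851,"claw":0}

```text
time_s: 0.6
position: [0.3322, -0.3965, 0.2119]
tool_rot: [[-0.199, -0.001, 0.98], [-0.98, 0.002, -0.199], [-0.002, -1.0, -0.001]]
contact_force: [0.3, 0.3, 0.2]
grip_width: 0.0938
```

```bash
python3 -c "
from h import *
goal(.5324,-.258,.20,-11.4)"
```

```text
t 0.60 pos [ 0.3322 -0.3965  0.2119] yaw -11.48 F [0.3 0.3 0.2] w 0.0938 -> tx -0.2926 ty 0.0202 tz 0.2811 roll -0.0009 dist 0.244
```

>>> servo_tool:
  targets:
    - {"tx":-0.2926,"ty":0.02,"tz":0.281,"roll":0,"claw":0}
    - {"tx":-0.2926,"ty":0.02,"tz":0.281,"roll":0,"claw":0}
    - {"tx":-0.2926,"ty":0.02,"tz":0.281,"roll":0,"claw":0}
    - {"tx":-0.2926,"ty":0.02,"tz":0.281,"roll":0,"claw":0}
    - {"tx":-0.2926,"ty":0.02,"tz":0.281,"roll":0,"claw":0}

```text
time_s: 1.1
position: [0.5338, -0.256, 0.1993]
tool_rot: [[-0.198, -0.001, 0.98], [-0.98, 0.003, -0.198], [-0.003, -1.0, -0.002]]
contact_force: [0.2, -0.3, 0.4]
grip_width: 0.0938
```

```bash
python3 -c "
from h import *
goal(.5324,-.258,.084,-11.4)
c=cap('scene');save(c,'s1.png',(150,100,350,300),3)"
```

```text
t 1.10 pos [ 0.5338 -0.256   0.1993] yaw -11.43 F [ 0.2 -0.3  0.4] w 0.0938 -> tx 0.0042 ty 0.1922 tz -0.0012 roll -0.0003 dist 0.115
```

View pics/s1.png

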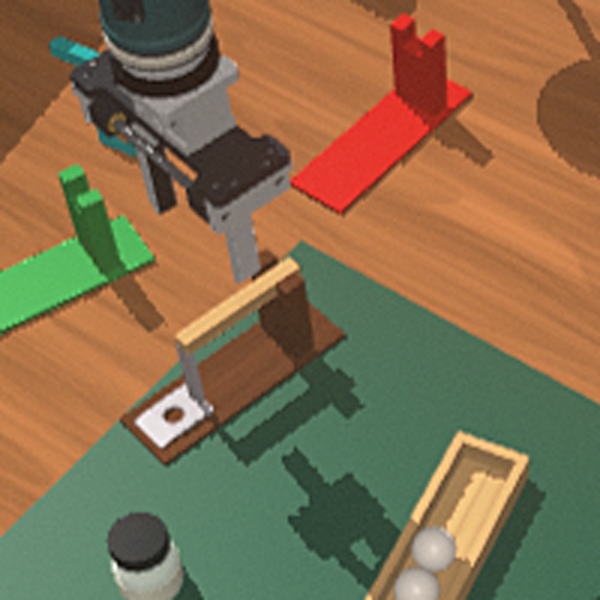

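The close view shows the fingers at crop (160,190) and (240,260), straddling the handle line at (240,300). Go down and grip.

>>> servo_tool:
  targets:
    - {"tx":0.0042,"ty":0.08,"tz":-0.0012,"roll":0,"claw":0}
    - {"tx":0.0042,"ty":0.15,"tz":-0.0012,"roll":0,"claw":0}
    - {"tx":0.0042,"ty":0.192,"tz":-0.0012,"roll":0,"claw":0}
    - {"tx":0.0042,"ty":0.192,"tz":-0.0012,"roll":0,"claw":0}
    - {"tx":0.0042,"ty":0.192,"tz":-0.0012,"roll":0,"claw":0.3}

```text
time_s: 1.65
position: [0.5372, -0.2528, 0.0829]
tool_rot: [[-0.192, 0.001, 0.981], [-0.981, 0.008, -0.192], [-0.009, -1.0, -0.0]]
contact_force: [-0.4, 0.7, -0.1]
grip_width: 0.0885
```

>>> servo_tool:
  targets:
    - {"tx":0,"ty":0,"tz":0,"roll":0,"claw":0.6}
    - {"tx":0,"ty":0,"tz":0,"roll":0,"claw":0.8}
    - {"tx":0,"ty":0,"tz":0,"roll":0,"claw":1}
    - {"tx":0,"ty":0,"tz":0,"roll":0,"claw":1}
    - {"tx":0,"ty":0,"tz":0,"roll":0,"claw":1}

```text
time_s: 2.15
position: [0.5374, -0.2529, 0.0834]
tool_rot: [[-0.192, 0.002, 0.981], [-0.981, 0.008, -0.192], [-0.008, -1.0, 0.0]]
contact_force: [-0.5, -0.7, -0.7]
grip_width: 0.0493
```

>>> servo_tool:
  targets:
    - {"tx":0,"ty":0,"tz":0,"roll":0,"claw":1}
    - {"tx":0,"ty":0,"tz":0,"roll":0,"claw":1}
    - {"tx":0,"ty":0,"tz":0,"roll":0,"claw":1}

```text
time_s: 2.45
position: [0.5374, -0.253, 0.0835]
tool_rot: [[-0.192, 0.002, 0.981], [-0.981, 0.008, -0.192], [-0.008, -1.0, 0.0]]
contact_force: [-0.3, -0.1, -0.5]
grip_width: 0.0253
```

```bash
python3 -c "
from h import *
goal(.5324,-.258,.170,-11.4)"
```

```text
t 2.45 pos [ 0.5374 -0.253   0.0835] yaw -11.09 F [-0.3 -0.1 -0.5] w 0.0253 -> tx 0.0087 ty -0.1443 tz -0.0064 roll 0.0035 dist 0.087
```

>>> servo_tool:
  targets:
    - {"tx":0,"ty":0,"tz":0,"roll":0,"claw":0.55}
    - {"tx":0.0087,"ty":-0.001,"tz":-0.0064,"roll":0.0035,"claw":0.55}
    - {"tx":0.0087,"ty":-0.001,"tz":-0.0064,"roll":0.0035,"claw":0.55}

```text
time_s: 2.75
position: [0.5321, -0.2579, 0.084]
tool_rot: [[-0.198, 0.002, 0.98], [-0.98, 0.008, -0.198], [-0.008, -1.0, 0.0]]
contact_force: [0.4, 0.8, 1.0]
grip_width: 0.0419
```

```bash
python3 -c "
from h import *
goal(.5324,-.258,.084,-11.4)
c=cap('scene');W=world(c);np.savez('scene1.npz',**c)
c=cap('top');np.savez('top1.npz',**c)
goal(.5324,-.258,.084,-11.4)
"
```

```text
t 2.75 pos [ 0.5321 -0.2579  0.084 ] yaw -11.45 F [0.4 0.8 1. ] w 0.0419 -> tx 0.0001 ty 0.0000 tz 0.0006 roll -0.0005 dist 0.000
t 2.85 pos [ 0.5324 -0.2576  0.084 ] yaw -11.43 F [ 0.9 -0.1  0.2] w 0.0424 -> tx 0.0007 ty -0.0000 tz 0.0002 roll -0.0003 dist 0.000
```

>>> servo_tool:
  targets:
    - {"tx":0.0007,"ty":0,"tz":0,"roll":0,"claw":1}
    - {"tx":0.0007,"ty":0,"tz":0,"roll":0,"claw":1}
    - {"tx":0.0007,"ty":0,"tz":0,"roll":0,"claw":1}
    - {"tx":0.0007,"ty":0,"tz":0,"roll":0,"claw":1}
    - {"tx":0.0007,"ty":0,"tz":0,"roll":0,"claw":1}

```text
time_s: 3.35
position: [0.5324, -0.2579, 0.084]
tool_rot: [[-0.198, 0.002, 0.98], [-0.98, 0.008, -0.198], [-0.008, -1.0, 0.0]]
contact_force: [0.2, 0.5, 0.2]
grip_width: 0.0157
```

>>> servo_tool:
  targets:
    - {"tx":0,"ty":0,"tz":0,"roll":0,"claw":1}
    - {"tx":0,"ty":0,"tz":0,"roll":0,"claw":1}

```text
time_s: 3.55
position: [0.5324, -0.2579, 0.084]
tool_rot: [[-0.198, 0.002, 0.98], [-0.98, 0.008, -0.198], [-0.008, -1.0, 0.0]]
contact_force: [-0.1, -0.3, 0.1]
grip_width: 0.0159
```

```bash
python3 -c "
from h import *
goal(.5324,-.258,.164,-11.4)"
```

```text
t 3.55 pos [ 0.5324 -0.2579  0.084 ] yaw -11.42 F [-0.1 -0.3  0.1] w 0.0159 -> tx -0.0009 ty -0.1333 tz 0.0001 roll -0.0003 dist 0.080
```

>>> servo_tool:
  targets:
    - {"tx":0,"ty":-0.03,"tz":0,"roll":0,"claw":1}
    - {"tx":0,"ty":-0.1,"tz":0,"roll":0,"claw":1}
    - {"tx":0,"ty":-0.1333,"tz":0,"roll":0,"claw":1}
    - {"tx":0,"ty":-0.1333,"tz":0,"roll":0,"claw":1}
    - {"tx":0,"ty":-0.1333,"tz":0,"roll":0,"claw":1}

```text
time_s: 4.05
position: [0.5319, -0.2584, 0.1633]
tool_rot: [[-0.198, 0.001, 0.98], [-0.98, 0.008, -0.198], [-0.008, -1.0, -0.0]]
contact_force: [0.1, 1.0, -2.5]
grip_width: 0.0155
```

```bash
cat >> h.py <<'E'
def plate(n,f=None):
    s=bot.read_state();p=s["position"];R=s["tool_rot"];sx=R[:,2]
    e=p+.065*sx; c=cap(n);W=world(c);im=c["image"].astype(int)
    zu=p[2]-.078
    b=(abs(W[...,2]-zu-.004)<.012)&(np.hypot(W[...,0]-e[0],W[...,1]-e[1])<.042)&(im.max(-1)-im.min(-1)<60)&(im.min(-1)>100)
    P=W[b];r=cv2.minAreaRect((P[:,:2]*1000).astype(np.float32));v=np.where(b)
    print(n,b.sum(),"expected pocket",e[:2].round(4),"seen z %.4f exp top %.4f"%(np.median(P[:,2]),zu+.004),"rect",np.round(r[0],1),np.round(r[1],1),round(r[2],1))
    # pitch fit
    A=np.c_[(P[:,:2]-e[:2])@np.c_[sx[:2],[-sx[1],sx[0]]],np.ones(len(P))];k=np.linalg.lstsq(A,P[:,2],rcond=None)[0];print(" slopes",k.round(3))
    return c
E
python3 -c "
from h import *
goal(.5324,-.258,.164,-11.4)
c=plate('top');c=plate('scene');save(c,'s2.png',(150,100,350,300),3)"
```

```text
t 4.05 pos [ 0.5319 -0.2584  0.1633] yaw -11.42 F [ 0.1  1.  -2.5] w 0.0155 -> tx -0.0008 ty -0.0012 tz 0.0006 roll -0.0002 dist 0.001
top 2 expected pocket [ 0.5957 -0.2712] seen z 0.0852 exp top 0.0893 rect [ 624.2 -261.9] [3.8 0. ] 113.5
 slopes [-0.737  1.06   0.089]
scene 248 expected pocket [ 0.5951 -0.2709] seen z 0.0881 exp top 0.0880 rect [ 596.5 -269.8] [42.2 54.7] 81.7
 slopes [-0.034  0.037  0.088]
```

View pics/s2.png

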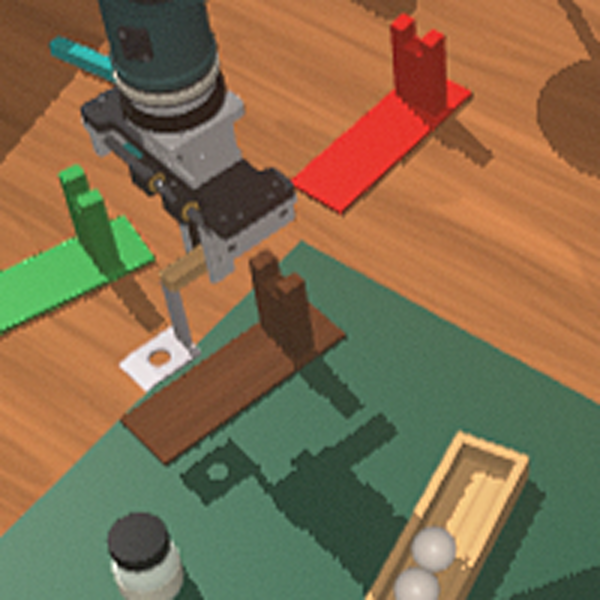

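```bash
cat >> h.py <<'E'
def tray(u,zu,v=0,yaw=11.4):
    c,s=np.cos(np.radians(11.4)),np.sin(np.radians(11.4))
    pocket(.5835+u*c-v*s,-.0005+u*s+v*c,zu,yaw)
E
python3 -c "
from h import *
tray(-.062,.075)"
```

```text
t 4.15 pos [ 0.5311 -0.2578  0.1614] yaw -11.42 F [-0.   0.2 -1.6] w 0.0155 -> tx -0.3554 ty 0.0182 tz -0.1944 roll -0.2536 dist 0.243
```

>>> servo_tool:
  targets:
    - {"tx":-0.06,"ty":0,"tz":-0.03,"roll":-0.05,"claw":1}
    - {"tx":-0.13,"ty":0,"tz":-0.07,"roll":-0.1,"claw":1}
    - {"tx":-0.2,"ty":0,"tz":-0.11,"roll":-0.15,"claw":1}
    - {"tx":-0.27,"ty":0,"tz":-0.15,"roll":-0.2,"claw":1}
    - {"tx":-0.32,"ty":0,"tz":-0.175,"roll":-0.24,"claw":1}

```text
time_s: 4.65
position: [0.4637, -0.0462, 0.1613]
tool_rot: [[0.181, -0.006, 0.984], [-0.983, 0.012, 0.181], [-0.013, -1.0, -0.004]]
contact_force: [1.1, 0.3, -1.5]
grip_width: 0.0159
```

>>> servo_tool:
  targets:
    - {"tx":0,"ty":0,"tz":0,"roll":0,"claw":1}
    - {"tx":0,"ty":0,"tz":0,"roll":0,"claw":1}

```text
time_s: 4.85
position: [0.4626, -0.0455, 0.1596]
tool_rot: [[0.182, -0.009, 0.983], [-0.983, 0.012, 0.182], [-0.014, -1.0, -0.007]]
contact_force: [0.5, 0.3, -1.4]
grip_width: 0.0158
```

```bash
python3 -c "
from h import *
tray(-.062,.06)"
```

```text
t 4.85 pos [ 0.4626 -0.0455  0.1596] yaw 10.48 F [ 0.5  0.3 -1.4] w 0.0158 -> tx -0.0332 ty 0.0364 tz 0.0004 roll -0.0102 dist 0.030
```

>>> servo_tool:
  targets:
    - {"tx":-0.0166,"ty":0.01,"tz":0,"roll":-0.0102,"claw":1}
    - {"tx":-0.0332,"ty":0.0364,"tz":0.0004,"roll":-0.0102,"claw":1}
    - {"tx":-0.0332,"ty":0.0364,"tz":0.0004,"roll":-0.0102,"claw":1}
    - {"tx":-0.0332,"ty":0.0364,"tz":0.0004,"roll":-0.0102,"claw":1}

```text
time_s: 5.25
position: [0.4587, -0.0262, 0.1371]
tool_rot: [[0.197, -0.011, 0.98], [-0.98, 0.012, 0.197], [-0.014, -1.0, -0.009]]
contact_force: [0.8, -0.4, -0.8]
grip_width: 0.0158
```

```bash
python3 -c "
from h import *
tray(-.062,.0086)
c=plate('scene');save(c,'s3.png',(240,220,390,345),4)
print(bot.read_state()['tool_rot'].round(4))"
```

```text
t 5.25 pos [ 0.4587 -0.0262  0.1371] yaw 11.36 F [ 0.8 -0.4 -0.8] w 0.0158 -> tx 0.0004 ty 0.0842 tz 0.0014 roll -0.0005 dist 0.051
scene 287 expected pocket [ 0.5224 -0.0134] seen z 0.0626 exp top 0.0631 rect [522.2 -13.2] [57.7 39.5] 10.4
 slopes [-0.067  0.024  0.063]
[[ 0.1966 -0.0097  0.9804]
 [-0.9804  0.0119  0.1967]
 [-0.0136 -0.9999 -0.0072]]
```

View pics/s3.png

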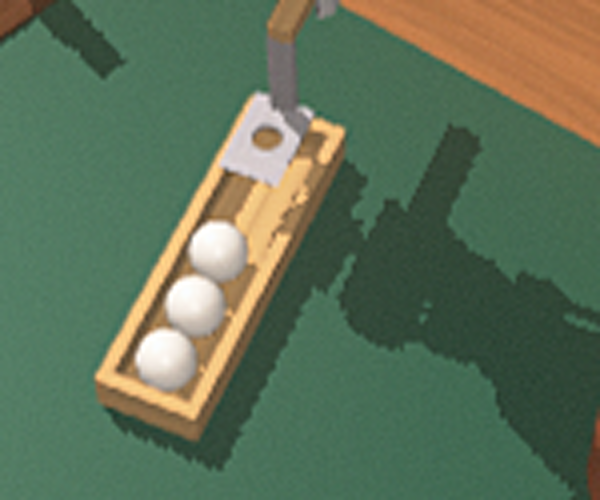

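The plate hangs over the tray's near end at crop (265,140) and reads level. The balls are at crop (165,360), (195,305) and (217,250). Lower it.

>>> servo_tool:
  targets:
    - {"tx":-0.0004,"ty":0.03,"tz":0.001,"roll":0,"claw":1}
    - {"tx":-0.0004,"ty":0.06,"tz":0.001,"roll":0,"claw":1}
    - {"tx":-0.0004,"ty":0.075,"tz":0.001,"roll":0,"claw":1}
    - {"tx":-0.0004,"ty":0.083,"tz":0.001,"roll":0,"claw":1}
    - {"tx":-0.0004,"ty":0.083,"tz":0.001,"roll":0,"claw":1}

```text
time_s: 5.8
position: [0.4593, -0.0256, 0.0879]
tool_rot: [[0.196, -0.01, 0.981], [-0.98, 0.012, 0.196], [-0.014, -1.0, -0.008]]
contact_force: [-0.1, -0.3, -1.0]
grip_width: 0.0157
```

```bash
python3 -c "
from h import *
tray(.010,.0086,.0005)"
```

```text
t 5.80 pos [ 0.4593 -0.0256  0.0879] yaw 11.32 F [-0.1 -0.3 -1. ] w 0.0157 -> tx -0.0011 ty 0.0013 tz 0.1196 roll -0.0009 dist 0.072
```

>>> servo_tool:
  targets:
    - {"tx":-0.0005,"ty":0.001,"tz":0.02,"roll":0,"claw":1}
    - {"tx":-0.0005,"ty":0.0012,"tz":0.04,"roll":0,"claw":1}
    - {"tx":-0.0005,"ty":0.0012,"tz":0.055,"roll":0,"claw":1}
    - {"tx":-0.0005,"ty":0.0012,"tz":0.07,"roll":0,"claw":1}
    - {"tx":-0.0005,"ty":0.0012,"tz":0.085,"roll":0,"claw":1}

```text
time_s: 6.3
position: [0.51, -0.0151, 0.0868]
tool_rot: [[0.196, -0.011, 0.98], [-0.98, 0.012, 0.196], [-0.014, -1.0, -0.008]]
contact_force: [0.2, -0.2, -0.5]
grip_width: 0.0158
```

```bash
python3 -c "
from h import *
tray(.010,.0086,.0005)"
```

```text
t 6.30 pos [ 0.51   -0.0151  0.0868] yaw 11.33 F [ 0.2 -0.2 -0.5] w 0.0158 -> tx -0.0005 ty 0.0000 tz 0.0333 roll -0.0008 dist 0.020
```

>>> servo_tool:
  targets:
    - {"tx":-0.0005,"ty":0,"tz":0.01,"roll":0,"claw":1}
    - {"tx":-0.0005,"ty":0,"tz":0.02,"roll":0,"claw":1}
    - {"tx":-0.0005,"ty":0,"tz":0.028,"roll":0,"claw":1}
    - {"tx":-0.0005,"ty":0,"tz":0.034,"roll":0,"claw":1}
    - {"tx":-0.0005,"ty":0,"tz":0.037,"roll":0,"claw":1}

```text
time_s: 6.8
position: [0.5316, -0.0105, 0.0868]
tool_rot: [[0.196, -0.012, 0.98], [-0.98, 0.012, 0.197], [-0.014, -1.0, -0.009]]
contact_force: [-3.1, -0.4, 1.4]
grip_width: 0.0156
```

```bash
python3 -c "
from h import *
tray(.010,.0086,.0005)
c=cap('scene');save(c,'s4.png',(240,220,390,345),4);W=world(c)
b=(c['image'].min(-1)>190)&(abs(W[...,1])<.06)&(W[...,0]>.5)&(W[...,0]<.72)&(W[...,2]>.034)&(W[...,2]<.09)
k,l,st,ce=cv2.connectedComponentsWithStats(b.astype(np.uint8))
for i in range(1,k):
  if st[i,4]>20:print(st[i],W[l==i].mean(0).round(4),W[l==i][:,2].max())"
```

```text
t 6.80 pos [ 0.5316 -0.0105  0.0868] yaw 11.33 F [-3.1 -0.4  1.4] w 0.0156 -> tx -0.0000 ty 0.0003 tz -0.0036 roll -0.0007 dist 0.002
[288 279  10  11  66] [ 0.5998 -0.      0.0422] 0.049687128243753875
[283 292  12  11  97] [0.6321 0.0149 0.0409] 0.04784498654786651
[275 304  12  11 102] [0.6673 0.0173 0.0408] 0.04935184283145877
```

View pics/s4.png

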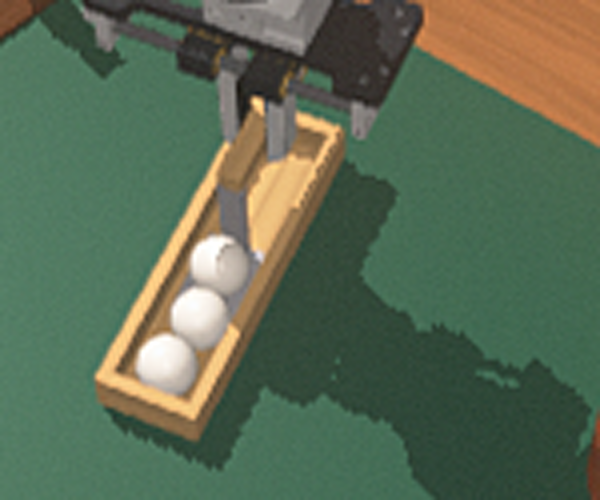

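>>> servo_tool:
  targets:
    - {"tx":0,"ty":0,"tz":0.003,"roll":0,"claw":1}
    - {"tx":0,"ty":0,"tz":0.006,"roll":0,"claw":1}
    - {"tx":0,"ty":0,"tz":0.008,"roll":0,"claw":1}
    - {"tx":0,"ty":0,"tz":0.008,"roll":0,"claw":1}

```text
time_s: 7.25
position: [0.5359, -0.0097, 0.0869]
tool_rot: [[0.196, -0.013, 0.98], [-0.98, 0.011, 0.196], [-0.014, -1.0, -0.01]]
contact_force: [-4.1, -0.5, 2.5]
grip_width: 0.0163
```

```bash
cat >> h.py <<'E'
def balls(n='scene',zmin=.034,zmax=.25):
    c=cap(n);W=world(c)
    s=bot.read_state();print("pocket",(s["position"]+.065*s["tool_rot"][:,2]).round(4),"ball z if seated %.4f"%(s["position"][2]-.0584))
    b=(c['image'].min(-1)>150)&(np.ptp(c['image'].astype(int),axis=-1)<45)&(W[...,1]>-.06)&(W[...,1]<.35)&(W[...,0]>.45)&(W[...,0]<.70)&(W[...,2]>zmin)&(W[...,2]<zmax)
    k,l,st,ce=cv2.connectedComponentsWithStats(b.astype(np.uint8))
    from scipy.optimize import least_squares
    for i in range(1,k):
        if st[i,4]>30:
            P=W[l==i];f=least_squares(lambda q:np.linalg.norm(P-q,axis=1)-.018,P.mean(0)-[0,0,.01],loss='soft_l1',f_scale=.002)
            print(st[i],"centre",f.x.round(4),"rms",np.sqrt(np.mean(f.fun**2)).round(4))
    return c
E
python3 -c "
from h import *
tray(.010,.0086,.0005)
balls()"
```

```text
t 7.25 pos [ 0.5359 -0.0097  0.0869] yaw 11.33 F [-4.1 -0.5  2.5] w 0.0163 -> tx -0.0002 ty 0.0006 tz -0.0109 roll -0.0008 dist 0.007
pocket [0.5996 0.0031 0.0862] ball z if seated 0.0285
[274 278  26  38 389] centre [0.6289 0.0101 0.0369] rms 0.0166
```

```bash
python3 -c "
from h import *
c=balls(zmin=.0385);save(c,'s5.png',(265,260,325,330),8)"
```

```text
pocket [0.5996 0.003  0.0862] ball z if seated 0.0285
[287 279  13  13 108] centre [0.5976 0.0028 0.0297] rms 0.0019
[283 293  13  11  92] centre [0.6306 0.0163 0.028 ] rms 0.002
[275 304  13  11  85] centre [0.6657 0.0185 0.0271] rms 0.0019
```

View pics/s5.png

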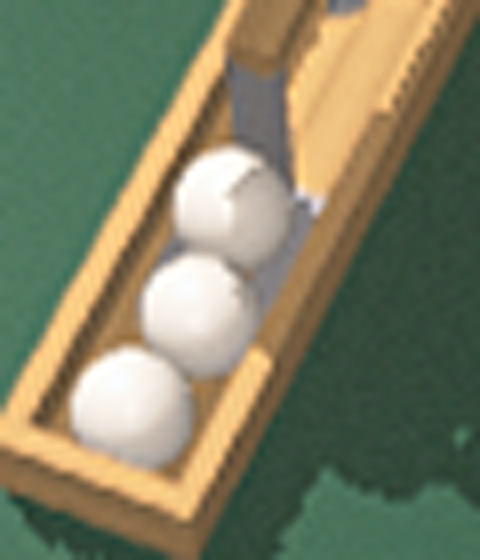

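Ball0 is at crop (232,205), against the neck and over the pocket, within 2 mm in xy and at the seated height. Back off a little and lift.

>>> servo_tool:
  targets:
    - {"tx":0,"ty":0,"tz":-0.004,"roll":0,"claw":1}
    - {"tx":0,"ty":-0.002,"tz":-0.01,"roll":0,"claw":1}
    - {"tx":0,"ty":-0.008,"tz":-0.014,"roll":0,"claw":1}
    - {"tx":0,"ty":-0.02,"tz":-0.015,"roll":0,"claw":1}
    - {"tx":0,"ty":-0.035,"tz":-0.015,"roll":0,"claw":1}

```text
time_s: 7.85
position: [0.5261, -0.0117, 0.1077]
tool_rot: [[0.196, -0.016, 0.98], [-0.98, 0.011, 0.196], [-0.014, -1.0, -0.013]]
contact_force: [-1.8, -0.7, -2.9]
grip_width: 0.0162
```

>>> servo_tool:
  targets:
    - {"tx":0,"ty":-0.015,"tz":0,"roll":0,"claw":1}
    - {"tx":0,"ty":-0.035,"tz":0,"roll":0,"claw":1}
    - {"tx":0,"ty":-0.06,"tz":0,"roll":0,"claw":1}
    - {"tx":0,"ty":-0.08,"tz":0,"roll":0,"claw":1}
    - {"tx":0,"ty":-0.085,"tz":0,"roll":0,"claw":1}

```text
time_s: 8.35
position: [0.5286, -0.0125, 0.1619]
tool_rot: [[0.196, -0.01, 0.98], [-0.98, 0.011, 0.196], [-0.013, -1.0, -0.008]]
contact_force: [0.4, 0.0, -0.8]
grip_width: 0.0159
```

```bash
python3 -c "
from h import *
c=balls(zmin=.0385)
print(bot.read_state()['tool_rot'].round(4))
pocket(.552,.2855,.075,90)
"
```

```text
pocket [5.920e-01 3.000e-04 1.606e-01] ball z if seated 0.1028
[282 260  18  24 226] centre [5.976e-01 4.000e-04 9.950e-02] rms 0.0054
[281 288  13  11  81] centre [0.6243 0.0055 0.0266] rms 0.0019
[275 304  13  11  90] centre [0.6657 0.0176 0.0262] rms 0.0019
[[ 0.1964 -0.0112  0.9805]
 [-0.9804  0.0109  0.1965]
 [-0.0129 -0.9999 -0.0088]]
t 8.40 pos [ 0.5282 -0.0124  0.1612] yaw 11.33 F [-0.5  0.2 -1.4] w 0.0158 -> tx -0.3727 ty 0.0175 tz 0.1152 roll -0.8741 dist 0.234
```

Ball0 rides the spoon. Swing to the jar gently.

>>> servo_tool:
  targets:
    - {"tx":-0.012,"ty":0,"tz":0.004,"roll":-0.02,"claw":1}
    - {"tx":-0.035,"ty":0,"tz":0.011,"roll":-0.08,"claw":1}
    - {"tx":-0.07,"ty":0,"tz":0.022,"roll":-0.16,"claw":1}
    - {"tx":-0.105,"ty":0,"tz":0.033,"roll":-0.24,"claw":1}
    - {"tx":-0.14,"ty":0,"tz":0.044,"roll":-0.32,"claw":1}

```text
time_s: 8.9
position: [0.5372, 0.0764, 0.1611]
tool_rot: [[0.649, -0.013, 0.76], [-0.76, 0.011, 0.649], [-0.017, -1.0, -0.002]]
contact_force: [0.7, -0.4, -1.3]
grip_width: 0.0159
```

```bash
python3 -c "
from h import *
pocket(.552,.2855,.080,90)
"
```

```text
t 8.90 pos [0.5372 0.0764 0.1611] yaw 40.50 F [ 0.7 -0.4 -1.3] w 0.0159 -> tx -0.1665 ty 0.0076 tz 0.1747 roll -0.5500 dist 0.145
```

>>> servo_tool:
  targets:
    - {"tx":-0.024,"ty":0,"tz":0.024,"roll":-0.08,"claw":1}
    - {"tx":-0.048,"ty":0,"tz":0.049,"roll":-0.16,"claw":1}
    - {"tx":-0.072,"ty":0,"tz":0.074,"roll":-0.24,"claw":1}
    - {"tx":-0.094,"ty":0,"tz":0.098,"roll":-0.32,"claw":1}
    - {"tx":-0.114,"ty":0,"tz":0.119,"roll":-0.39,"claw":1}

```text
time_s: 9.4
position: [0.5466, 0.1764, 0.1611]
tool_rot: [[0.97, -0.014, 0.242], [-0.242, 0.011, 0.97], [-0.017, -1.0, 0.007]]
contact_force: [-0.1, -0.8, -1.7]
grip_width: 0.0156
```

```bash
python3 -c "
from h import *
pocket(.552,.2855,.080,90)
"
```

```text
t 9.40 pos [0.5466 0.1764 0.1611] yaw 75.98 F [-0.1 -0.8 -1.7] w 0.0156 -> tx -0.0090 ty 0.0058 tz 0.0735 roll -0.1558 dist 0.045
```

>>> servo_tool:
  targets:
    - {"tx":-0.004,"ty":0,"tz":0.027,"roll":-0.06,"claw":1}
    - {"tx":-0.007,"ty":0.001,"tz":0.05,"roll":-0.11,"claw":1}
    - {"tx":-0.009,"ty":0.003,"tz":0.066,"roll":-0.145,"claw":1}
    - {"tx":-0.009,"ty":0.005,"tz":0.0735,"roll":-0.156,"claw":1}
    - {"tx":-0.009,"ty":0.0058,"tz":0.0735,"roll":-0.156,"claw":1}

```text
time_s: 9.9
position: [0.5516, 0.2212, 0.157]
tool_rot: [[1.0, -0.016, -0.001], [0.002, 0.011, 1.0], [-0.016, -1.0, 0.011]]
contact_force: [0.7, 0.5, -1.8]
grip_width: 0.0158
```

```bash
python3 -c "
from h import *
pocket(.552,.2855,.035,90)
c=balls(zmin=.07)
save(c,'s6.png',(320,220,470,370),4);W=world(c)
for lo,hi in((.055,.066),):
    m=((abs(W[...,0]-.552)<.06)&(abs(W[...,1]-.2855)<.06)&(W[...,2]>lo)&(W[...,2]<hi))
    print(cv2.minAreaRect((W[m][:,:2]*1000).astype(np.float32)))
print(bot.read_state()['tool_rot'].round(4),bot.read_state()['joint_vel'].round(3))
"
```

```text
t 9.90 pos [0.5516 0.2212 0.157 ] yaw 90.08 F [ 0.7  0.5 -1.8] w 0.0158 -> tx 0.0019 ty 0.0733 tz -0.0019 roll 0.0009 dist 0.044
pocket [0.5516 0.2856 0.1579] ball z if seated 0.0988
[407 312  20  16 181] centre [0.5504 0.2873 0.0979] rms 0.0043
((553.6349487304688, 286.73193359375), (94.19880676269531, 91.45299530029297), 28.8533992767334)
[[ 9.999e-01 -1.570e-02 -4.000e-04]
 [ 6.000e-04  1.060e-02  9.999e-01]
 [-1.570e-02 -9.998e-01  1.060e-02]] [-0.013 -0.009  0.001 -0.001  0.005 -0.001]
```

View pics/s6.png

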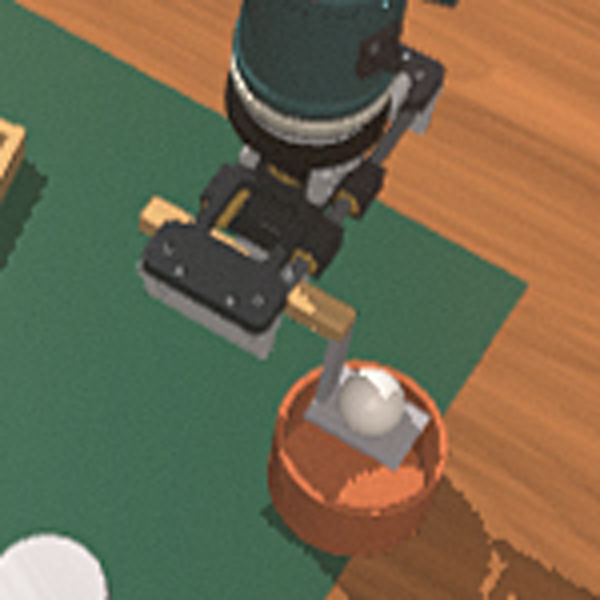

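Ball sits in the pocket, with the plate at crop (370,420) over the jar mouth. Lower it into the mouth, offset to +x.

```bash
python3 -c "
from h import *
pocket(.5598,.286,.045,90)
"
```

```text
t 9.95 pos [0.5516 0.2206 0.1572] yaw 90.02 F [-1.  -0.7 -1.1] w 0.0156 -> tx 0.0145 ty 0.0567 tz 0.0001 roll 0.0003 dist 0.035
```

>>> servo_tool:
  targets:
    - {"tx":0.003,"ty":0.008,"tz":0,"roll":0,"claw":1}
    - {"tx":0.008,"ty":0.022,"tz":0,"roll":0,"claw":1}
    - {"tx":0.012,"ty":0.04,"tz":0,"roll":0,"claw":1}
    - {"tx":0.0145,"ty":0.053,"tz":0,"roll":0,"claw":1}
    - {"tx":0.0145,"ty":0.0567,"tz":0,"roll":0,"claw":1}

```text
time_s: 10.45
position: [0.559, 0.2204, 0.1207]
tool_rot: [[1.0, -0.019, 0.0], [0.0, 0.01, 1.0], [-0.019, -1.0, 0.01]]
contact_force: [0.6, 0.2, -0.9]
grip_width: 0.0154
```

>>> servo_tool:
  targets:
    - {"tx":0,"ty":0,"tz":0,"roll":0,"claw":1}

```text
time_s: 10.55
position: [0.5588, 0.2202, 0.12]
tool_rot: [[1.0, -0.02, 0.0], [-0.0, 0.009, 1.0], [-0.02, -1.0, 0.009]]
contact_force: [-0.1, -0.9, -2.5]
grip_width: 0.0156
```

```bash
python3 -c "
from h import *
pocket(.5448,.286,.030,90)
"
```

```text
t 10.55 pos [0.5588 0.2202 0.12  ] yaw 89.98 F [-0.1 -0.9 -2.5] w 0.0156 -> tx -0.0229 ty 0.0205 tz 0.0011 roll -0.0002 dist 0.018
```

>>> servo_tool:
  targets:
    - {"tx":-0.023,"ty":0.02,"tz":0.001,"roll":0,"claw":1}
    - {"tx":0,"ty":0.02,"tz":0.001,"roll":0,"claw":1}
    - {"tx":-0.023,"ty":0.02,"tz":0.001,"roll":0,"claw":1}
    - {"tx":0,"ty":0.02,"tz":0.001,"roll":0,"claw":1}
    - {"tx":-0.012,"ty":0.02,"tz":0.001,"roll":0,"claw":1}

```text
time_s: 11.05
position: [0.5526, 0.2209, 0.1085]
tool_rot: [[1.0, -0.018, 0.001], [-0.001, 0.01, 1.0], [-0.018, -1.0, 0.01]]
contact_force: [-0.3, 0.2, -2.1]
grip_width: 0.0157
```

```bash
python3 -c "
from h import *
pocket(.5528,.286,.045,90)
c=balls(zmin=.012)
cv2.imwrite('pics/s7.png',np.hstack([cv2.resize(x['image'][b[1]:b[3],b[0]:b[2],::-1],(400,400),interpolation=cv2.INTER_CUBIC) for x,b in((c,(360,280,450,370)),(cap('top'),(150,165,240,255)))]))
"
```

```text
t 11.05 pos [0.5526 0.2209 0.1085] yaw 89.94 F [-0.3  0.2 -2.1] w 0.0157 -> tx -0.0001 ty -0.0242 tz 0.0005 roll -0.0007 dist 0.015
pocket [0.5504 0.286  0.1091] ball z if seated 0.0501
[280 288  14  14 158] centre [0.6228 0.0032 0.0264] rms 0.0024
[274 304  14  14 158] centre [0.6651 0.0163 0.0263] rms 0.0019
[402 324  21  20 145] centre [0.5481 0.2895 0.0238] rms 0.0045
[398 331  13  14 139] centre [0.5744 0.284  0.0517] rms 0.0021
```

View pics/s7.png

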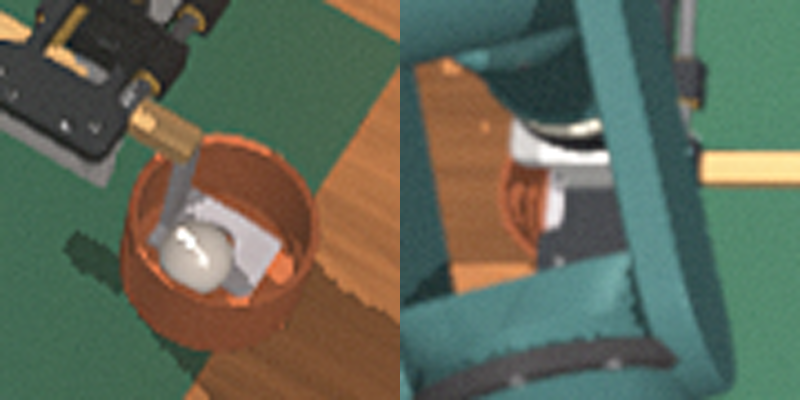

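It worked: ball0 is out of the pocket, leaning between plate edge and jar wall at left-panel (195,258). The gap beside the plate is too narrow for it to drop. So I'll shift the plate to -x, raise it to just over the rim, then slide it clear so the ball drops inside.

```bash
python3 -c "
from h import *
pocket(.5453,.286,.064,90)
"
```

```text
t 11.15 pos [0.5505 0.2211 0.1085] yaw 89.99 F [-0.4  0.3 -2.3] w 0.0157 -> tx -0.0098 ty -0.0557 tz 0.0004 roll -0.0001 dist 0.034
```

>>> servo_tool:
  targets:
    - {"tx":-0.004,"ty":0,"tz":0,"roll":0,"claw":1}
    - {"tx":-0.008,"ty":-0.008,"tz":0,"roll":0,"claw":1}
    - {"tx":-0.008,"ty":-0.022,"tz":0,"roll":0,"claw":1}
    - {"tx":-0.008,"ty":-0.04,"tz":0,"roll":0,"claw":1}
    - {"tx":-0.008,"ty":-0.056,"tz":0,"roll":0,"claw":1}

```text
time_s: 11.65
position: [0.5456, 0.221, 0.1432]
tool_rot: [[1.0, -0.023, -0.001], [0.001, 0.01, 1.0], [-0.023, -1.0, 0.01]]
contact_force: [-3.3, -0.2, -1.6]
grip_width: 0.0156
```

>>> servo_tool:
  targets:
    - {"tx":0,"ty":-0.002,"tz":0,"roll":0,"claw":1}

```text
time_s: 11.75
position: [0.5462, 0.2214, 0.147]
tool_rot: [[1.0, -0.02, -0.001], [0.001, 0.011, 1.0], [-0.02, -1.0, 0.011]]
contact_force: [-3.0, 0.1, -0.3]
grip_width: 0.0157
```

```bash
python3 -c "
from h import *
c=balls(zmin=.012)
save(c,'s8.png',(360,280,450,370),5)
pocket(.5153,.286,.068,90)
"
```

```text
pocket [0.5462 0.2864 0.1475] ball z if seated 0.0884
[280 288  14  14 156] centre [0.6234 0.0045 0.0263] rms 0.0021
[274 303  14  15 158] centre [0.6653 0.0161 0.0265] rms 0.0023
[406 311  22  24 169] centre [0.541  0.2896 0.0639] rms 0.0055
[397 330  16  15 169] centre [0.5812 0.2885 0.0683] rms 0.0019
t 11.80 pos [0.5462 0.2214 0.1468] yaw 90.05 F [-3.6 -0.2 -0.5] w 0.0157 -> tx -0.0515 ty 0.0023 tz -0.0007 roll 0.0006 dist 0.031
```

View pics/s8.png

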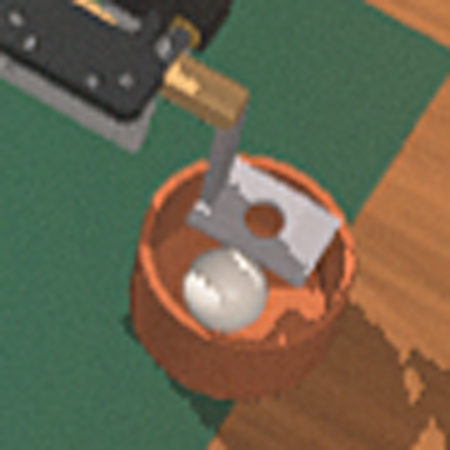

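The ball sits in the groove between plate edge and rim at (225,290), with its centre inside the rim. Slide the plate away to -x.

>>> servo_tool:
  targets:
    - {"tx":-0.012,"ty":0,"tz":0,"roll":0,"claw":1}
    - {"tx":-0.03,"ty":0,"tz":0,"roll":0,"claw":1}
    - {"tx":-0.05,"ty":-0.01,"tz":0,"roll":0,"claw":1}
    - {"tx":-0.06,"ty":-0.03,"tz":0,"roll":0,"claw":1}
    - {"tx":-0.06,"ty":-0.04,"tz":0,"roll":0,"claw":1}

```text
time_s: 12.3
position: [0.5106, 0.2214, 0.1737]
tool_rot: [[1.0, -0.017, -0.001], [0.002, 0.012, 1.0], [-0.017, -1.0, 0.012]]
contact_force: [1.1, -0.5, -1.7]
grip_width: 0.0159
```

```bash
python3 -c "
from h import *
c=balls(zmin=.012)
W=world(c)
m=((abs(W[...,0]-.552)<.06)&(abs(W[...,1]-.2855)<.06)&(W[...,2]>.055)&(W[...,2]<.066))
print(cv2.minAreaRect((W[m][:,:2]*1000).astype(np.float32)))
save(c,'s9.png')
print(bot.read_state()['tool_rot'].round(4))
tray(-.062,.06)
"
```

```text
pocket [0.5116 0.2865 0.1756] ball z if seated 0.1164
[280 288  14  14 156] centre [0.6234 0.0031 0.026 ] rms 0.0022
[415 295  23  21 163] centre [0.5064 0.2895 0.0901] rms 0.0052
[274 304  14  14 158] centre [0.6652 0.0165 0.026 ] rms 0.0019
[399 334  15  13 156] centre [0.5672 0.2898 0.0242] rms 0.0019
((556.2276611328125, 285.5033264160156), (93.88907623291016, 91.63933563232422), 26.760835647583008)
[[ 0.9999 -0.0145 -0.0012]
 [ 0.0014  0.0124  0.9999]
 [-0.0145 -0.9998  0.0124]]
t 12.35 pos [0.5117 0.2215 0.1748] yaw 90.07 F [ 0.5 -0.6 -0.4] w 0.0159 -> tx -0.0875 ty 0.0575 tz -0.4125 roll 0.8741 dist 0.255
```

Ball0 is on the jar floor (z 0.024). The jar shifted about 2–3 mm, so I'll be gentler next time. Back to the tray.

>>> servo_tool:
  targets:
    - {"tx":-0.012,"ty":0,"tz":-0.06,"roll":0.09,"claw":1}
    - {"tx":-0.026,"ty":0,"tz":-0.12,"roll":0.18,"claw":1}
    - {"tx":-0.04,"ty":0,"tz":-0.19,"roll":0.27,"claw":1}
    - {"tx":-0.054,"ty":0,"tz":-0.26,"roll":0.36,"claw":1}
    - {"tx":-0.07,"ty":0.01,"tz":-0.33,"roll":0.45,"claw":1}

```text
time_s: 12.85
position: [0.4706, 0.0219, 0.1684]
tool_rot: [[0.758, -0.011, 0.653], [-0.653, 0.012, 0.758], [-0.016, -1.0, 0.002]]
contact_force: [1.0, -0.2, -0.9]
grip_width: 0.0156
```

```bash
python3 -c "
from h import *
tray(-.045,.06,.0005)
"
```

```text
t 12.85 pos [0.4706 0.0219 0.1684] yaw 49.26 F [ 1.  -0.2 -0.9] w 0.0156 -> tx 0.0545 ty 0.0497 tz -0.0498 roll 0.4207 dist 0.053
```

>>> servo_tool:
  targets:
    - {"tx":0.01,"ty":0.01,"tz":-0.02,"roll":0.09,"claw":1}
    - {"tx":0.025,"ty":0.02,"tz":-0.03,"roll":0.18,"claw":1}
    - {"tx":0.04,"ty":0.03,"tz":-0.04,"roll":0.27,"claw":1}
    - {"tx":0.05,"ty":0.04,"tz":-0.05,"roll":0.36,"claw":1}
    - {"tx":0.0545,"ty":0.04,"tz":-0.05,"roll":0.42,"claw":1}

```text
time_s: 13.35
position: [0.4754, -0.023, 0.1432]
tool_rot: [[0.193, -0.011, 0.981], [-0.981, 0.011, 0.193], [-0.013, -1.0, -0.009]]
contact_force: [0.0, 0.3, -1.1]
grip_width: 0.0158
```

>>> servo_tool:
  targets:
    - {"tx":0,"ty":0,"tz":0,"roll":0,"claw":1}

```text
time_s: 13.45
position: [0.476, -0.0236, 0.1435]
tool_rot: [[0.192, -0.01, 0.981], [-0.981, 0.011, 0.192], [-0.013, -1.0, -0.008]]
contact_force: [-0.2, 1.1, -0.9]
grip_width: 0.0158
```

```bash
python3 -c "
from h import *
tray(-.045,.030,.0005)
c=plate('scene');print(bot.read_state()['tool_rot'].round(4))
"
```

```text
t 13.45 pos [ 0.476  -0.0236  0.1435] yaw 11.05 F [-0.2  1.1 -0.9] w 0.0158 -> tx -0.0024 ty 0.0592 tz 0.0004 roll -0.0039 dist 0.036
scene 296 expected pocket [ 0.5398 -0.0112] seen z 0.0681 exp top 0.0695 rect [539.4 -10.6] [57.2 38.3] 10.1
 slopes [-0.081  0.027  0.068]
[[ 0.1932 -0.0105  0.9811]
 [-0.9811  0.011   0.1933]
 [-0.0128 -0.9999 -0.0082]]
```

>>> servo_tool:
  targets:
    - {"tx":-0.0024,"ty":0.03,"tz":0.0004,"roll":-0.004,"claw":1}
    - {"tx":-0.0024,"ty":0.06,"tz":0.0004,"roll":-0.004,"claw":1}
    - {"tx":-0.0024,"ty":0.082,"tz":0.0004,"roll":-0.004,"claw":1}
    - {"tx":-0.0024,"ty":0.092,"tz":0.0004,"roll":-0.004,"claw":1}
    - {"tx":-0.0024,"ty":0.092,"tz":0.0004,"roll":-0.004,"claw":1}

```text
time_s: 14.0
position: [0.4752, -0.0213, 0.0881]
tool_rot: [[0.2, -0.011, 0.98], [-0.98, 0.011, 0.2], [-0.013, -1.0, -0.008]]
contact_force: [0.2, -1.0, -1.0]
grip_width: 0.0155
```

```bash
python3 -c "
from h import *
tray(.049,.0096,.0005)
"
```

```text
t 14.00 pos [ 0.4752 -0.0213  0.0881] yaw 11.55 F [ 0.2 -1.  -1. ] w 0.0155 -> tx 0.0013 ty -0.0006 tz 0.1572 roll 0.0017 dist 0.094
```

>>> servo_tool:
  targets:
    - {"tx":0.0008,"ty":0,"tz":0.03,"roll":0,"claw":1}
    - {"tx":0.0013,"ty":-0.0003,"tz":0.06,"roll":0.001,"claw":1}
    - {"tx":0.0013,"ty":-0.0003,"tz":0.085,"roll":0.001,"claw":1}
    - {"tx":0.0013,"ty":-0.0003,"tz":0.105,"roll":0.001,"claw":1}
    - {"tx":0.0013,"ty":-0.0003,"tz":0.12,"roll":0.001,"claw":1}

```text
time_s: 14.5
position: [0.5468, -0.0075, 0.0879]
tool_rot: [[0.199, -0.01, 0.98], [-0.98, 0.011, 0.199], [-0.013, -1.0, -0.008]]
contact_force: [0.5, 0.2, -2.6]
grip_width: 0.0161
```

```bash
python3 -c "
from h import *
tray(.049,.0096,.0005)
"
```

```text
t 14.50 pos [ 0.5468 -0.0075  0.0879] yaw 11.48 F [ 0.5  0.2 -2.6] w 0.0161 -> tx -0.0001 ty 0.0003 tz 0.0356 roll 0.0009 dist 0.021
```

>>> servo_tool:
  targets:
    - {"tx":0,"ty":0,"tz":0.009,"roll":0,"claw":1}
    - {"tx":0,"ty":0,"tz":0.018,"roll":0,"claw":1}
    - {"tx":0,"ty":0,"tz":0.027,"roll":0,"claw":1}
    - {"tx":0,"ty":0,"tz":0.034,"roll":0,"claw":1}
    - {"tx":0,"ty":0,"tz":0.038,"roll":0,"claw":1}

```text
time_s: 15.0
position: [0.5688, -0.003, 0.0878]
tool_rot: [[0.199, -0.012, 0.98], [-0.98, 0.011, 0.199], [-0.013, -1.0, -0.01]]
contact_force: [-3.5, -1.1, 0.5]
grip_width: 0.0155
```

```bash
python3 -c "
from h import *
tray(.049,.0096,.0005)
c=balls(zmin=.0385)
"
```

```text
t 15.00 pos [ 0.5688 -0.003   0.0878] yaw 11.49 F [-3.5 -1.1  0.5] w 0.0155 -> tx -0.0001 ty 0.0003 tz -0.0018 roll 0.0010 dist 0.001
pocket [0.6326 0.0099 0.0872] ball z if seated 0.0294
[282 291  13  13 111] centre [0.6302 0.0113 0.0292] rms 0.0019
[276 304  12  11  90] centre [0.6668 0.0188 0.0269] rms 0.0018
[403 336  10   9  55] centre [0.5684 0.2911 0.0252] rms 0.0017
```

Ball1 reads seated (same offset as last time, z about 28 mm). Back off and lift.

>>> servo_tool:
  targets:
    - {"tx":0,"ty":0,"tz":-0.004,"roll":0,"claw":1}
    - {"tx":0,"ty":-0.002,"tz":-0.01,"roll":0,"claw":1}
    - {"tx":0,"ty":-0.008,"tz":-0.014,"roll":0,"claw":1}
    - {"tx":0,"ty":-0.02,"tz":-0.015,"roll":0,"claw":1}
    - {"tx":0,"ty":-0.035,"tz":-0.015,"roll":0,"claw":1}

```text
time_s: 15.55
position: [0.559, -0.0052, 0.1089]
tool_rot: [[0.199, -0.015, 0.98], [-0.98, 0.011, 0.199], [-0.013, -1.0, -0.013]]
contact_force: [-1.9, 0.5, -2.2]
grip_width: 0.016
```

>>> servo_tool:
  targets:
    - {"tx":0,"ty":-0.015,"tz":0,"roll":0,"claw":1}
    - {"tx":0,"ty":-0.035,"tz":0,"roll":0,"claw":1}
    - {"tx":0,"ty":-0.06,"tz":0,"roll":0,"claw":1}
    - {"tx":0,"ty":-0.085,"tz":0,"roll":0,"claw":1}
    - {"tx":0,"ty":-0.095,"tz":0,"roll":0,"claw":1}

```text
time_s: 16.05
position: [0.5613, -0.0059, 0.1692]
tool_rot: [[0.199, -0.01, 0.98], [-0.98, 0.01, 0.199], [-0.012, -1.0, -0.008]]
contact_force: [-0.6, 0.2, -2.0]
grip_width: 0.016
```

```bash
python3 -c "
from h import *
c=balls(zmin=.012)
pocket(.555,.285,.09,90)
"
```

```text
pocket [0.6251 0.007  0.1689] ball z if seated 0.1110
[275 269  19  25 242] centre [0.63   0.0073 0.1071] rms 0.0049
[275 302  14  15 159] centre [0.6597 0.0167 0.0259] rms 0.0021
[400 336  14  12 117] centre [0.5674 0.2898 0.024 ] rms 0.0018
t 16.10 pos [ 0.5614 -0.0059  0.1694] yaw 11.48 F [ 0.2 -0.3 -1.5] w 0.0154 -> tx -0.3711 ty 0.0062 tz 0.0645 roll -0.8724 dist 0.226
```

>>> servo_tool:
  targets:
    - {"tx":-0.012,"ty":0,"tz":0.002,"roll":-0.02,"claw":1}
    - {"tx":-0.035,"ty":0,"tz":0.006,"roll":-0.08,"claw":1}
    - {"tx":-0.07,"ty":0,"tz":0.012,"roll":-0.16,"claw":1}
    - {"tx":-0.105,"ty":0,"tz":0.018,"roll":-0.24,"claw":1}
    - {"tx":-0.14,"ty":0,"tz":0.024,"roll":-0.32,"claw":1}

```text
time_s: 16.6
position: [0.5582, 0.0805, 0.1693]
tool_rot: [[0.651, -0.011, 0.759], [-0.759, 0.01, 0.651], [-0.015, -1.0, -0.002]]
contact_force: [-0.8, -0.2, -2.2]
grip_width: 0.0157
```

```bash
python3 -c "
from h import *
pocket(.555,.285,.085,90)
"
```

```text
t 16.60 pos [0.5582 0.0805 0.1693] yaw 40.65 F [-0.8 -0.2 -2.2] w 0.0157 -> tx -0.1797 ty 0.0130 tz 0.1474 roll -0.5484 dist 0.140
```

>>> servo_tool:
  targets:
    - {"tx":-0.026,"ty":0,"tz":0.021,"roll":-0.08,"claw":1}
    - {"tx":-0.052,"ty":0,"tz":0.042,"roll":-0.16,"claw":1}
    - {"tx":-0.078,"ty":0,"tz":0.063,"roll":-0.24,"claw":1}
    - {"tx":-0.103,"ty":0,"tz":0.084,"roll":-0.32,"claw":1}
    - {"tx":-0.126,"ty":0,"tz":0.104,"roll":-0.39,"claw":1}

```text
time_s: 17.1
position: [0.5556, 0.18, 0.1694]
tool_rot: [[0.971, -0.013, 0.24], [-0.24, 0.01, 0.971], [-0.015, -1.0, 0.007]]
contact_force: [0.4, 0.1, -1.9]
grip_width: 0.0154
```

```bash
python3 -c "
from h import *
pocket(.555,.285,.080,90)
"
```

```text
t 17.10 pos [0.5556 0.18   0.1694] yaw 76.13 F [ 0.4  0.1 -1.9] w 0.0154 -> tx -0.0167 ty 0.0197 tz 0.0644 roll -0.1541 dist 0.042
```

>>> servo_tool:
  targets:
    - {"tx":-0.007,"ty":0.002,"tz":0.025,"roll":-0.06,"claw":1}
    - {"tx":-0.012,"ty":0.006,"tz":0.045,"roll":-0.11,"claw":1}
    - {"tx":-0.016,"ty":0.012,"tz":0.058,"roll":-0.145,"claw":1}
    - {"tx":-0.0167,"ty":0.018,"tz":0.0644,"roll":-0.154,"claw":1}
    - {"tx":-0.0167,"ty":0.0197,"tz":0.0644,"roll":-0.154,"claw":1}

```text
time_s: 17.6
position: [0.5543, 0.2205, 0.1567]
tool_rot: [[1.0, -0.015, -0.001], [0.001, 0.01, 1.0], [-0.015, -1.0, 0.01]]
contact_force: [-0.4, 0.2, -2.7]
grip_width: 0.0154
```

```bash
python3 -c "
from h import *
c=balls(zmin=.07)
plate('scene')
W=world(c)
m=((abs(W[...,0]-.555)<.06)&(abs(W[...,1]-.2855)<.06)&(W[...,2]>.055)&(W[...,2]<.066))
print(cv2.minAreaRect((W[m][:,:2]*1000).astype(np.float32)))
pocket(.563,.285,.056,90)
"
```

```text
pocket [0.5545 0.285  0.1575] ball z if seated 0.0985
[406 313  20  16 185] centre [0.5539 0.2862 0.0976] rms 0.0046
scene 218 expected pocket [0.5545 0.285 ] seen z 0.0821 exp top 0.0829 rect [555.  284.8] [39.8 56.2] 1.7
 slopes [-0.055 -0.005  0.083]
((554.891845703125, 285.57733154296875), (94.2220230102539, 92.64425659179688), 16.533485412597656)
t 17.70 pos [0.5547 0.2197 0.1573] yaw 89.96 F [-0.2  0.7 -2.1] w 0.0158 -> tx 0.0144 ty 0.0386 tz 0.0001 roll -0.0004 dist 0.025
```

>>> servo_tool:
  targets:
    - {"tx":0.003,"ty":0.006,"tz":0,"roll":0,"claw":1}
    - {"tx":0.007,"ty":0.017,"tz":0,"roll":0,"claw":1}
    - {"tx":0.011,"ty":0.029,"tz":0,"roll":0,"claw":1}
    - {"tx":0.013,"ty":0.037,"tz":0,"roll":0,"claw":1}
    - {"tx":0.013,"ty":0.0386,"tz":0,"roll":0,"claw":1}

```text
time_s: 18.2
position: [0.5617, 0.2196, 0.1325]
tool_rot: [[1.0, -0.016, 0.001], [-0.001, 0.009, 1.0], [-0.016, -1.0, 0.009]]
contact_force: [0.3, -1.1, -1.7]
grip_width: 0.0155
```

>>> servo_tool:
  targets:
    - {"tx":0,"ty":0,"tz":0,"roll":0,"claw":1}

```text
time_s: 18.3
position: [0.5617, 0.2196, 0.1322]
tool_rot: [[1.0, -0.017, 0.001], [-0.001, 0.009, 1.0], [-0.017, -1.0, 0.009]]
contact_force: [0.1, 0.4, -2.2]
grip_width: 0.0157
```

```bash
python3 -c "
from h import *
pocket(.5480,.285,.0475,90)
"
```

```text
t 18.30 pos [0.5617 0.2196 0.1322] yaw 89.93 F [ 0.1  0.4 -2.2] w 0.0157 -> tx -0.0226 ty 0.0116 tz 0.0006 roll -0.0008 dist 0.015
```

>>> servo_tool:
  targets:
    - {"tx":-0.0226,"ty":0.0116,"tz":0,"roll":0,"claw":1}
    - {"tx":0,"ty":0.0116,"tz":0,"roll":0,"claw":1}
    - {"tx":-0.0226,"ty":0.0116,"tz":0,"roll":0,"claw":1}
    - {"tx":-0.0115,"ty":0.0116,"tz":0,"roll":0,"claw":1}

```text
time_s: 18.7
position: [0.5536, 0.2199, 0.1257]
tool_rot: [[1.0, -0.018, 0.0], [-0.0, 0.009, 1.0], [-0.018, -1.0, 0.009]]
contact_force: [-0.1, 0.1, -2.4]
grip_width: 0.0157
```

```bash
python3 -c "
from h import *
c=balls(zmin=.012)
save(c,'s10.png',(360,280,450,370),5)
pocket(.555,.285,.0475,90)
"
```

```text
pocket [0.5558 0.2847 0.1264] ball z if seated 0.0674
[275 302  14  15 160] centre [0.6598 0.0172 0.0265] rms 0.0019
[399 319  25  29 361] centre [0.5647 0.2893 0.0616] rms 0.0108
t 18.75 pos [0.5557 0.2197 0.1258] yaw 89.94 F [ 0.9  0.3 -2.3] w 0.0158 -> tx -0.0012 ty 0.0005 tz 0.0005 roll -0.0007 dist 0.001
```

```bash
python3 -c "
from h import *
c=balls(zmin=.062)
c=balls(zmin=.070)
plate('scene')
"
```

```text
pocket [0.5558 0.2846 0.1264] ball z if seated 0.0674
[398 328  14  15 152] centre [0.5761 0.2818 0.0691] rms 0.0019
pocket [0.5556 0.2846 0.1264] ball z if seated 0.0674
[396 328  14  15 152] centre [0.5803 0.2819 0.0683] rms 0.002
scene 249 expected pocket [0.5556 0.2846] seen z 0.0513 exp top 0.0518 rect [565.  283.9] [54.3 61.8] 84.2
 slopes [-0.065 -0.035  0.052]
```

Ball1 has left the pocket and lies between plate edge and +x rim (centre about 17 mm inside the inner edge). Raise straight up, then slide away.

>>> servo_tool:
  targets:
    - {"tx":0,"ty":-0.005,"tz":0,"roll":0,"claw":1}
    - {"tx":0,"ty":-0.012,"tz":0,"roll":0,"claw":1}
    - {"tx":0,"ty":-0.019,"tz":0,"roll":0,"claw":1}
    - {"tx":0,"ty":-0.025,"tz":0,"roll":0,"claw":1}
    - {"tx":0,"ty":-0.028,"tz":0,"roll":0,"claw":1}

```text
time_s: 19.4
position: [0.556, 0.2196, 0.1436]
tool_rot: [[1.0, -0.014, 0.001], [-0.001, 0.01, 1.0], [-0.014, -1.0, 0.01]]
contact_force: [0.1, 0.8, -1.7]
grip_width: 0.0158
```

```bash
python3 -c "
from h import *
c=balls(zmin=.074)
plate('scene')
pocket(.515,.285,.066,90)
"
```

```text
pocket [0.5562 0.2846 0.1443] ball z if seated 0.0853
[396 332  16  16 174] centre [0.5908 0.2895 0.0768] rms 0.0018
scene 329 expected pocket [0.5562 0.2846] seen z 0.0692 exp top 0.0697 rect [566.1 284.5] [60.8 56.1] 1.4
 slopes [-0.011 -0.062  0.07 ]
t 19.50 pos [0.5559 0.2196 0.1433] yaw 89.92 F [ 0.4  0.2 -1. ] w 0.0159 -> tx -0.0682 ty -0.0002 tz 0.0006 roll -0.0008 dist 0.041
```

>>> servo_tool:
  targets:
    - {"tx":-0.004,"ty":0,"tz":0,"roll":0,"claw":1}
    - {"tx":-0.01,"ty":0,"tz":0,"roll":0,"claw":1}
    - {"tx":-0.018,"ty":0,"tz":0,"roll":0,"claw":1}
    - {"tx":-0.028,"ty":0,"tz":0,"roll":0,"claw":1}
    - {"tx":-0.04,"ty":-0.005,"tz":0,"roll":0,"claw":1}

```text
time_s: 20.0
position: [0.5311, 0.2195, 0.1462]
tool_rot: [[1.0, -0.016, 0.001], [-0.001, 0.009, 1.0], [-0.016, -1.0, 0.009]]
contact_force: [0.1, -0.6, -0.9]
grip_width: 0.016
```

```bash
python3 -c "
from h import *
c=balls(zmin=.012)
"
```

```text
pocket [0.5305 0.2848 0.1479] ball z if seated 0.0889
[275 302  14  15 158] centre [0.6597 0.0165 0.0262] rms 0.0017
[408 307  22  22 159] centre [0.526  0.2875 0.0614] rms 0.0052
[397 332  18  15 184] centre [0.5782 0.2884 0.0565] rms 0.004
```

>>> servo_tool:
  targets:
    - {"tx":-0.02,"ty":-0.02,"tz":-0.005,"roll":0,"claw":1}
    - {"tx":-0.035,"ty":-0.04,"tz":-0.02,"roll":0,"claw":1}
    - {"tx":-0.045,"ty":-0.05,"tz":-0.06,"roll":0.04,"claw":1}
    - {"tx":-0.045,"ty":-0.05,"tz":-0.12,"roll":0.1,"claw":1}
    - {"tx":-0.045,"ty":-0.05,"tz":-0.18,"roll":0.17,"claw":1}

```text
time_s: 20.55
position: [0.5036, 0.1109, 0.1776]
tool_rot: [[0.964, -0.013, 0.267], [-0.267, 0.01, 0.964], [-0.015, -1.0, 0.006]]
contact_force: [0.5, -0.2, -0.6]
grip_width: 0.0158
```

```bash
python3 -c "
from h import *
c=balls(zmin=.012);W=world(c)
m=((abs(W[...,0]-.555)<.06)&(abs(W[...,1]-.2855)<.06)&(W[...,2]>.055)&(W[...,2]<.066))
print(cv2.minAreaRect((W[m][:,:2]*1000).astype(np.float32)))
goal(.48,-.0,.19,30)
"
```

```text
pocket [0.5217 0.1679 0.1774] ball z if seated 0.1189
[275 302  14  15 159] centre [0.6598 0.016  0.0258] rms 0.002
[410 323  13  15 144] centre [0.5324 0.2925 0.0243] rms 0.0019
[399 340  12   8  63] centre [0.5803 0.2891 0.0243] rms 0.0019
((555.9288940429688, 286.25103759765625), (93.31759643554688, 93.46649932861328), 73.17398071289062)
t 20.60 pos [0.5038 0.1054 0.1773] yaw 74.01 F [-0.2 -3.7 -1.1] w 0.0160 -> tx 0.0100 ty -0.0213 tz -0.1797 roll 0.4890 dist 0.109
```

Both balls are on the jar floor (z 0.024), the third is in the tray, and the jar is within about 2.5 mm of its start. Now return the spoon.

>>> servo_tool:
  targets:
    - {"tx":0.002,"ty":0,"tz":-0.05,"roll":0.09,"claw":1}
    - {"tx":0.005,"ty":0,"tz":-0.11,"roll":0.18,"claw":1}
    - {"tx":0.008,"ty":0,"tz":-0.18,"roll":0.27,"claw":1}
    - {"tx":0.012,"ty":0,"tz":-0.25,"roll":0.36,"claw":1}
    - {"tx":0.015,"ty":0,"tz":-0.31,"roll":0.45,"claw":1}

```text
time_s: 21.1
position: [0.4606, -0.0774, 0.1777]
tool_rot: [[0.547, -0.012, 0.837], [-0.837, 0.003, 0.547], [-0.01, -1.0, -0.008]]
contact_force: [0.5, -1.0, -1.4]
grip_width: 0.0156
```

```bash
python3 -c "
from h import *
goal(.5324,-.2579,.17,-11.42)
"
```

```text
t 21.10 pos [ 0.4606 -0.0774  0.1777] yaw 33.18 F [ 0.5 -1.  -1.4] w 0.0156 -> tx 0.3173 ty 0.0103 tz -0.0643 roll 0.4956 dist 0.194
```

>>> servo_tool:
  targets:
    - {"tx":0.06,"ty":0,"tz":-0.04,"roll":0.09,"claw":1}
    - {"tx":0.13,"ty":0,"tz":-0.05,"roll":0.18,"claw":1}
    - {"tx":0.19,"ty":0,"tz":-0.06,"roll":0.27,"claw":1}
    - {"tx":0.25,"ty":0,"tz":-0.064,"roll":0.36,"claw":1}
    - {"tx":0.29,"ty":0.005,"tz":-0.064,"roll":0.44,"claw":1}

```text
time_s: 21.6
position: [0.5244, -0.2465, 0.1739]
tool_rot: [[-0.119, -0.011, 0.993], [-0.993, 0.002, -0.119], [-0.001, -1.0, -0.011]]
contact_force: [-0.5, 0.5, -0.6]
grip_width: 0.0157
```

>>> servo_tool:
  targets:
    - {"tx":0,"ty":0,"tz":0,"roll":0,"claw":1}
    - {"tx":0,"ty":0,"tz":0,"roll":0,"claw":1}

```text
time_s: 21.8
position: [0.5242, -0.2463, 0.1738]
tool_rot: [[-0.117, -0.011, 0.993], [-0.993, 0.003, -0.117], [-0.002, -1.0, -0.012]]
contact_force: [0.1, -0.2, -1.9]
grip_width: 0.0153
```

```bash
python3 -c "
from h import *
goal(.5324,-.2579,.15,-11.42)
"
```

```text
t 21.80 pos [ 0.5242 -0.2463  0.1738] yaw -6.73 F [ 0.1 -0.2 -1.9] w 0.0153 -> tx 0.0177 ty 0.0394 tz 0.0163 roll 0.0521 dist 0.028
```

>>> servo_tool:
  targets:
    - {"tx":0.008,"ty":0,"tz":0.008,"roll":0.03,"claw":1}
    - {"tx":0.0177,"ty":0.01,"tz":0.0163,"roll":0.0521,"claw":1}
    - {"tx":0.0177,"ty":0.03,"tz":0.0163,"roll":0.0521,"claw":1}
    - {"tx":0.0177,"ty":0.0394,"tz":0.0163,"roll":0.0521,"claw":1}
    - {"tx":0.0177,"ty":0.0394,"tz":0.0163,"roll":0.0521,"claw":1}

```text
time_s: 22.3
position: [0.5312, -0.2567, 0.1478]
tool_rot: [[-0.197, -0.015, 0.98], [-0.98, 0.005, -0.197], [-0.002, -1.0, -0.016]]
contact_force: [-0.4, 0.9, -1.2]
grip_width: 0.0156
```

```bash
python3 -c "
from h import *
plate('scene')
print(bot.read_state()['tool_rot'].round(4))
goal(.5324,-.2579,.125,-11.42)
"
```

```text
scene 248 expected pocket [ 0.5949 -0.2695] seen z 0.0723 exp top 0.0738 rect [ 595.1 -268.4] [43.7 55.8] 82.2
 slopes [-0.07   0.017  0.072]
[[-0.1971 -0.0135  0.9803]
 [-0.9804  0.0044 -0.197 ]
 [-0.0016 -0.9999 -0.0141]]
t 22.35 pos [ 0.5317 -0.2571  0.1488] yaw -11.36 F [-0.8 -0.9 -0.4] w 0.0156 -> tx 0.0011 ty 0.0396 tz 0.0020 roll 0.0006 dist 0.024
```

>>> servo_tool:
  targets:
    - {"tx":0.001,"ty":0.015,"tz":0.002,"roll":0,"claw":1}
    - {"tx":0.001,"ty":0.035,"tz":0.003,"roll":0,"claw":1}
    - {"tx":0.001,"ty":0.055,"tz":0.003,"roll":0,"claw":1}
    - {"tx":0.001,"ty":0.07,"tz":0.003,"roll":0,"claw":1}
    - {"tx":0.001,"ty":0.075,"tz":0.003,"roll":0,"claw":1}

```text
time_s: 22.85
position: [0.5317, -0.2573, 0.1015]
tool_rot: [[-0.197, -0.017, 0.98], [-0.98, 0.006, -0.197], [-0.003, -1.0, -0.017]]
contact_force: [0.3, -0.2, -1.7]
grip_width: 0.0157
```

```bash
python3 -c "
from h import *
goal(.5332,-.2581,.084,-11.42)
plate('scene')
goal(.5332,-.2581,.084,-11.42)
"
```

```text
t 22.85 pos [ 0.5317 -0.2573  0.1015] yaw -11.36 F [ 0.3 -0.2 -1.7] w 0.0157 -> tx 0.0009 ty 0.0291 tz 0.0032 roll 0.0006 dist 0.018
scene 236 expected pocket [ 0.5954 -0.2701] seen z 0.0254 exp top 0.0275 rect [ 594.9 -270.1] [42.6 54. ] 81.0
 slopes [-0.069  0.03   0.025]
t 22.90 pos [ 0.5319 -0.2573  0.1017] yaw -11.37 F [ 0.1  0.2 -1.7] w 0.0160 -> tx 0.0009 ty 0.0295 tz 0.0029 roll 0.0006 dist 0.018
```

>>> servo_tool:
  targets:
    - {"tx":0.0009,"ty":0.008,"tz":0.004,"roll":0,"claw":1}
    - {"tx":0.0009,"ty":0.016,"tz":0.004,"roll":0,"claw":1}
    - {"tx":0.0009,"ty":0.022,"tz":0.004,"roll":0,"claw":1}
    - {"tx":0.0009,"ty":0.0265,"tz":0.004,"roll":0,"claw":1}
    - {"tx":0.0009,"ty":0.028,"tz":0.004,"roll":0,"claw":1}

```text
time_s: 23.4
position: [0.5337, -0.2583, 0.0856]
tool_rot: [[-0.197, -0.016, 0.98], [-0.98, 0.006, -0.197], [-0.002, -1.0, -0.017]]
contact_force: [-2.4, 1.9, 3.7]
grip_width: 0.0156
```

```bash
python3 -c "
from h import *
goal(.5332,-.2581,.084,-11.42)
plate('scene')
goal(.5332,-.2581,.084,-11.42)
"
```

```text
t 23.40 pos [ 0.5337 -0.2583  0.0856] yaw -11.37 F [-2.4  1.9  3.7] w 0.0156 -> tx -0.0002 ty 0.0026 tz -0.0008 roll 0.0006 dist 0.002
scene 266 expected pocket [ 0.5974 -0.2712] seen z 0.0099 exp top 0.0116 rect [ 595.4 -280.1] [62.3 57.7] 76.8
 slopes [-0.052  0.073  0.01 ]
t 23.45 pos [ 0.5338 -0.2584  0.0857] yaw -11.37 F [-2.3  1.   2.2] w 0.0159 -> tx -0.0002 ty 0.0028 tz -0.0010 roll 0.0006 dist 0.002
```

>>> servo_tool:
  targets:
    - {"tx":0,"ty":0.0015,"tz":0,"roll":0,"claw":1}
    - {"tx":0,"ty":0.0028,"tz":0,"roll":0,"claw":1}
    - {"tx":0,"ty":0.0028,"tz":0,"roll":0,"claw":1}
    - {"tx":0,"ty":0.0028,"tz":0,"roll":0,"claw":0.7}
    - {"tx":0,"ty":0.0028,"tz":0,"roll":0,"claw":0.6}

```text
time_s: 23.95
position: [0.5341, -0.2584, 0.0838]
tool_rot: [[-0.197, -0.015, 0.98], [-0.98, 0.005, -0.197], [-0.002, -1.0, -0.016]]
contact_force: [-0.4, 0.3, -1.2]
grip_width: 0.0282
```

>>> servo_tool:
  targets:
    - {"tx":0,"ty":0,"tz":0,"roll":0,"claw":0.4}
    - {"tx":0,"ty":0,"tz":0,"roll":0,"claw":0.3}
    - {"tx":0,"ty":0,"tz":0,"roll":0,"claw":0.2}
    - {"tx":0,"ty":0,"tz":0,"roll":0,"claw":0.1}

```text
time_s: 24.35
position: [0.534, -0.2584, 0.0836]
tool_rot: [[-0.197, -0.015, 0.98], [-0.98, 0.006, -0.197], [-0.002, -1.0, -0.016]]
contact_force: [0.6, -1.6, -0.6]
grip_width: 0.0602
```

>>> servo_tool:
  targets:
    - {"tx":0,"ty":0,"tz":0,"roll":0,"claw":0.1}
    - {"tx":0,"ty":-0.05,"tz":0,"roll":0,"claw":0.1}
    - {"tx":0,"ty":-0.12,"tz":0,"roll":0,"claw":0}
    - {"tx":0,"ty":-0.2,"tz":-0.1,"roll":0,"claw":0}
    - {"tx":0,"ty":-0.25,"tz":-0.2,"roll":0,"claw":0}

```text
time_s: 24.85
position: [0.4555, -0.2432, 0.2151]
tool_rot: [[-0.196, -0.014, 0.98], [-0.981, 0.004, -0.196], [-0.002, -1.0, -0.014]]
contact_force: [0.8, -0.8, 1.5]
grip_width: 0.0939
```

Run:
```python
from h import *
c=balls(zmin=.012);W=world(c);im=c["image"].astype(int)
b=(W[...,0]>.4)&(W[...,0]<.68)&(W[...,1]>-.34)&(W[...,1]<-.18)
m=b&(W[...,2]>.088)&(W[...,2]<.099)&(im[...,0]>170)&(im[...,2]<im[...,0]-40)
P=W[m];print("handle",m.sum(),P.mean(0).round(4),cv2.minAreaRect((P[:,:2]*1000).astype(np.float32)))
m=b&(W[...,2]>.003)&(W[...,2]<.016)&(im.min(-1)>130)&(im.max(-1)-im.min(-1)<60)
P=W[m];print(" plate",m.sum(),P.mean(0).round(4),cv2.minAreaRect((P[:,:2]*1000).astype(np.float32)))
print(bot.read_state()['joint_vel'].round(3))
a=cv2.resize(c["image"][150:270,170:290,::-1],(400,400),interpolation=cv2.INTER_CUBIC)
d=cv2.resize(c["image"][230:380,250:450,::-1],(400,300),interpolation=cv2.INTER_CUBIC)
cv2.imwrite("pics/fin.png",np.hstack([a,cv2.copyMakeBorder(d,0,100,0,0,cv2.BORDER_CONSTANT)]))
```

```text
pocket [ 0.5151 -0.2556  0.2202] ball z if seated 0.1625
[275 302  14  15 158] centre [0.66   0.0169 0.0264] rms 0.0021
[408 323  15  16 179] centre [0.5325 0.2925 0.0238] rms 0.0019
[397 338  14   9  91] centre [0.5801 0.2896 0.0248] rms 0.002
handle 209 [ 0.5177 -0.2548  0.0925] ((516.7335815429688, -254.26492309570312), (19.222640991210938, 121.21388244628906), 80.51333618164062)
 plate 224 [ 0.6002 -0.2728  0.0095] ((598.29052734375, -274.2630615234375), (42.72217559814453, 56.539852142333984), 80.80177307128906)
[ 0.021  0.074 -0.091  0.039 -0.158  0.053]
```

View pics/fin.png

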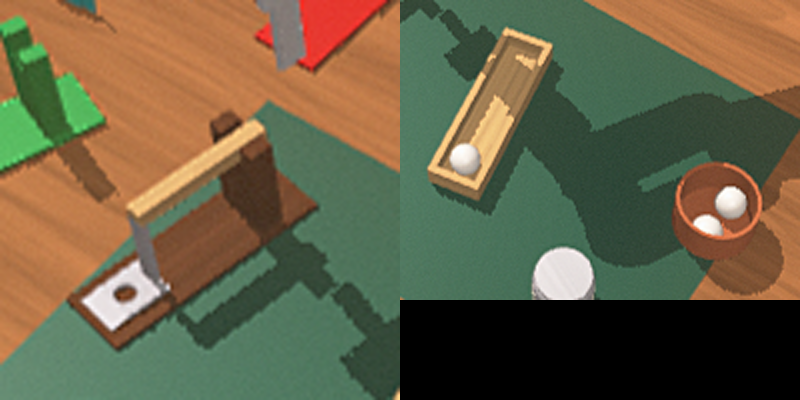

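The spoon lies on its rest with the handle between the prongs at (240,150). One ball is in the tray at (465,158), and two are in the jar at (708,225) and (732,203). The pose matches the start to within about 2 mm. Settle and hand in.

>>> servo_tool:
  targets:
    - {"tx":0,"ty":0,"tz":0,"roll":0,"claw":0}
    - {"tx":0,"ty":0,"tz":0,"roll":0,"claw":0}
    - {"tx":0,"ty":0,"tz":0,"roll":0,"claw":0}

```text
time_s: 25.2
position: [0.4517, -0.2426, 0.2197]
tool_rot: [[-0.198, -0.013, 0.98], [-0.98, 0.001, -0.198], [0.001, -1.0, -0.013]]
contact_force: [0.0, -0.1, -0.4]
grip_width: 0.0939
```

```bash
python3 -c "
from h import *
print(bot.finish_job(),bot.read_state()['time_s'])"
```

```text
the job is handed in; nothing more can be done
the job is handed in; nothing more can be done
```

The job is done and handed in at about 25 s. I scooped ball0 and ball1 one at a time into the jar, left ball2 in the tray, and put the spoon back on its rest and let go.

**How the balls came off:** the arm could only turn the spoon about the vertical. I shook each ball out of the pocket with the spoon inside the jar mouth, then raised the plate and slid it aside so the ball dropped in.

**Last checks:**
- **Balls:** both scooped balls lie on the jar floor, centres 24–25 mm above the bench. The third is in the tray at 26 mm.
- **Spoon:** it lies flat with its handle in the fork, within about 2 mm of where it started. The gripper is open and clear.
- **Jar:** it stands upright but moved about 2–3 mm while the first ball was being released, when I read about 3 N sideways on the tool. I avoided that on the second ball.
- **Disagreement:** the two cameras differed by about 5 mm at the start. I averaged them and then checked against the gripped spoon.
- **Not checked:** I did not measure the paint jar, tin and brush pot again at the end; no move came near them.

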